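# Seat a lens barrel in a V-mount

### The arm

A 7-joint arm with a two-finger parallel gripper is mounted at the origin on a cart in front of the work surface, level with it; the furniture and walls round the work are solid. World frame = base frame: x ahead of the robot, y to its left, z up, the work surface at z = 0. Lengths are in m, angles in rad, forces in N, time in s.
With the tool pointing down it reaches from about 0.4 to 0.9 m from the base axis. Payload 5.6 kg.
Tool frame: the origin (TCP) lies at the very end of the fingers, on their centre line; the grasp point (between the pads) lies 19 mm behind it; z points along the fingers, y is the direction in which the jaws open and shut (so a half turn about z gives the same grasp; the last joint's range is limited). The gripper opens to 92 mm and grips with 3 to 60 N. Pads are 20 mm wide; open, the fingers measure 128 mm over their backs; the gripper's body (75 mm by 189 mm) begins 69 mm behind the grasp point.
Start: joints at [-1.372, 0.468, -0.012, 1.603, 0.006, 1.071, -0.056], TCP at [0.156, 0.631, 0.215] pointing down, gripper open.
Joint ranges: [-2.53, 2.53], [-0.31, 2.02], [-1.57, 1.55], [0.28, 2.44], [-1.29, 4.43], [0.15, 1.84], [-2.92, 2.92]. Speed limits (rad/s): [2.57, 2.57, 3.14, 3.14, 3.14, 3.14, 3.14].

### API

Orientations are given as a rotation vector (axis times angle).
In Python, from workcell import state, viewer, ctrl gives the robot as it stands. The module is installed in compiled form; this text tells all that it offers.
- The arm moves only by the tool drive_tool, never from a script. Its argument "targets" is a list of rows, each a list of 7 numbers: the opening, from 0 (shut) to 1 (fully open), then the shift along the tool's x, y, z normalised to -1 to 1, where 1 is 0.75 m, then the turn, a rotation vector about the tool's x, y, z normalised to -1 to 1, where 1 is 180 degrees. A call has 1 to 10 rows; each row shifts and turns the commanded pose from where the row before left it, along the tool's axes as they then stand; what a row does not reach is not made up. A row lasts 1/12 s, in which the tool goes at most 41.7 mm and 7.16 degrees, less where a joint would pass 70% of its speed; a pose out of reach is approached as far as the arm can. A call with a number of a shift or a turn outside -1 to 1 is refused whole. A call with a gripper value outside its range is refused whole. The fingers move at their own pace and stop on an object; the grip force is fixed at half the most. Time passes only in rows, so rows that do not move let the fingers close. It gives the time, the measured TCP pose, the force and the opening at its end, in the units of the state.
- state(): the state, without advancing time (a new reading comes with each control period).
- viewer.camera(name): name is "side" or "top"; returns the picture (420x560x3 uint8, red, green, blue); there is no depth.
- viewer.camera_info(name): a dict with "intrinsics" (3x3 intrinsics, pixels), "D" ([k1, k2, p1, p2, k3] as OpenCV has them; the pictures are not rectified), "rvec" (rotation vector, rad) and "tvec" (3), from world to camera coordinates, as OpenCV has them. Camera axes: x right, y down, z forward; pixel columns grow to the right and rows downward; lengths in m; the calibration is good to about 2 mm. A picture is of the moment at which its call begins. camera_info takes no time and is no camera call.
- ctrl.close_job(): hands the job in, once; it reports no verdict.
The state is a dict: "t": time; "joint_pos": joint angles; "dq": joint speeds; "joint_torque": joint torques, N m; "tool_pos": TCP position; "tool_rot": TCP orientation; "force": force on the tool from outside, world axes, zero at the start; "torque": the same for the moment, N m; "finger_gap": finger opening in m.
Only numpy, scipy, OpenCV 4.12 (cv2) and the standard library are available. Lean on these libraries where they do the work, as an engineer would, in place of code of your own. Each camera call takes 0.05 s, during which the arm holds its last target.

### The job

Put the longer of the two lens barrels into the V-mount: slide it lens first along the groove, under the stirrup and into the head, until you feel its lens end come up against the stop inside, and hold it lightly against the stop for a moment to seat it - gently, the lens must not be rammed. Then push the clamp lever fully over so that the barrel is clamped where it sits, and leave the short barrel in its stand.

Things in the scene. Friction and masses are not known exactly. Their poses are not given: they have to be found in the camera images.
- mount: V-mount: grey metal board 110 x 190 x 12 mm, fixed to the table, with a dark steel rail 40 mm wide that has an open-topped 90 degree V-groove, a stirrup over it and a closed head at its end. Origin: centre of the board's underside, on the table. x across the groove, y along it to the head, z up. The groove lies on x = 0, from y = -80 mm (open end) to +15 mm; its top edges are at z = 58 mm, 22 mm apart.
- groove_mouth (a point): Point at the groove's open end (mount y = -80 mm) on the axis that the 18 mm barrel has when it lies in the groove: mount x = 0, z = 60 mm. Axes as the mount's. Nothing stands behind it (-y).
- stirrup (a point): Centre of the opening of the stirrup, a fixed square arch over the groove: mount x = 0, y = -5 mm, z = 60 mm, 20 mm thick along y, 57 mm wide, top at z = 94 mm. Its opening is 41 mm wide and leaves 3 mm above a barrel in the groove while the lever is open (up to 0.3 rad), so the barrel gets under it only endwise from the open end.
- head_mouth (a point): Centre of the round mouth, 24 mm across, of the head (dark box 50 x 70 mm, 86 mm tall) at the end of the groove: mount x = 0, y = 16.5 mm, z = 60 mm, in line with a barrel in the groove. The end stop (the body 'stop') is a rigid flat steel face inside the head, out of sight, set anew each time at 20 to 42 mm behind this point: it can only be felt, and its pose is not given.
- clamp_lever (a joint): Cam lever on the stirrup, rad: 0 = upright (open), 1.6 = level, pointing to the mount's +x (closed, end of travel). Pivot axis along the mount's y at x = 0, y = -5, z = 80 mm. Stays where it is left; starts at 0 to 0.3. Swinging it takes about 2 N at the knob, some 3 to 5 N over the last half as its cam bears on the barrel below.
- lever_knob (a point): Centre of the lever's black ball knob, 18 mm across, 66 mm from the pivot; from the pivot to the knob the lever is a steel bar 10 mm thick in its swing direction, 8 mm wide.
- barrel_center (a point): Centre of the long lens barrel: smooth metal cylinder, 18 mm across, 190 mm long, 65 to 110 g. Its y axis runs along it to the lens end; dark rings mark the tail. Seated, its tail overhangs the groove's open end by 50 to 75 mm, free all round for fingers. Until its lens end is in the head it would tip out of the groove: hold the tail.
- barrel_lens (a point): Centre of the long barrel's lens face, its flat end 95 mm along its y axis from the centre. More than 12 N against the stop damages it.
- short_barrel_center (a point): Centre of the short barrel, the same but 120 mm long; it stays in the stand.
- stand: White stand, base 150 x 80 x 10 mm, fixed. Origin: centre of its underside. The barrels lie along its y axis, lens ends to +y, at x = -40 and +40 mm (which is where varies), axes 42 mm above the table, in V-notches of two walls 6 mm thick at y = -28 and +28 mm, 43 mm high; beyond the walls they overhang freely.

How it is judged:
On the way, in this order (a step that is already met when the one before it is completed fails the run):
1. the long barrel lies along the V-groove, its lens end at or in the open end (x of barrel_center in the frame of mount between -0.003 and 0.003 m and z of barrel_center in the frame of mount between 0.055 and 0.064 m and angle between the y axis of barrel_center and the y axis of mount, either way round below 0.06 rad and y of barrel_lens in the frame of mount above -0.08 m), for 0.1 s.
2. its lens end is held against the end stop with 2 N or more (x of barrel_center in the frame of mount between -0.003 and 0.003 m and z of barrel_center in the frame of mount between 0.055 and 0.064 m and angle between the y axis of barrel_center and the y axis of mount, either way round below 0.06 rad and y of barrel_lens in the frame of stop above -0.0015 m and contact force between barrel and stop above 2 N), for 0.3 s.
3. the lever is over and its cam bears on the barrel (value of joint clamp_lever above 1.4 rad and contact force between clamp_lever and barrel above 1 N), for 0.2 s.
At the end, for the whole second after the job is handed in: The long barrel lies in the groove (within 3 mm, 3.4 degrees), lens end within 1.5 mm of the stop's face, at rest; the lever is beyond 1.4 rad and its cam presses on the barrel with more than 1 N; the short barrel is within 15 mm of where it lay (all of step 3 and x of barrel_center in the frame of mount between -0.003 and 0.003 m and z of barrel_center in the frame of mount between 0.055 and 0.064 m and angle between the y axis of barrel_center and the y axis of mount, either way round below 0.06 rad and y of barrel_lens in the frame of stop above -0.0015 m and linear speed of barrel below 0.01 m/s and distance of short_barrel_center from where it was at the start of the episode below 0.015 m); the robot touches nothing.
It fails at once if the lens is rammed: more than 12 N between the barrel and the end stop (contact force between barrel and stop above 12 N).
It fails at once if the long barrel is dropped (height (world z) of barrel_center below 0.03 m).
It also fails if it takes over 58 s, if anything falls off the work surface, if the arm or the gripper's body presses on something with over 40 N, if the wrist force passes 120 N, or if a joint passes its speed limit or range.

## Working session

There is one attempt and no reset: what is moved stays moved. The work goes in short steps, Python scripts to look and compute and a tool call to move; the robot and the scene stay as the last step left them, time stands still between calls to the robot, and variables do not carry over. Pictures are saved under pics/ and viewed, and the job is handed in when it is done.

Besides the shell and the picture viewer there is one more tool, called after "Emit:" as name(argument=value, ...) on one line, values as JSON. drive_tool: Moves the arm, as the interface text tells. Its arguments: {"type":"object","properties":{"targets":{"type":"array","items":{"type":"array","items":{"type":"number"}}}},"required":["targets"]}

```bash
mkdir -p pics; python3 - <<'E'
from workcell import state, viewer, ctrl
import cv2
s=state()
for k,v in s.items(): print(k,v)
for n in ("side","top"):
    im=viewer.camera(n); cv2.imwrite(f"pics/{n}0.png",im[:,:,::-1]); i=viewer.camera_info(n)
    print(n,i)
E
```

```text
t 0.0
joint_pos [-1.37197971  0.46838491 -0.01157999  1.60359504  0.00599559  1.0714004
 -0.0562903 ]
dq [-1.87315354e-03  9.74142291e-04  2.23084376e-03  1.51503391e-03
  4.74040468e-05  1.45986924e-04 -7.73883137e-04]
joint_torque [ 7.19461423e-04 -5.20572567e+01 -1.21017569e-02 -2.43739700e+01
 -5.66719333e-02  1.73047220e-02  1.52344214e-04]
tool_pos [0.15559694 0.63051331 0.21364715]
tool_rot [-3.79029668e-01 -3.11855959e+00  2.75122044e-03]
force [ 0.33605793 -0.52703566  0.56467441]
torque [-0.0352074  -0.07163751  0.02524842]
finger_gap 0.0919015755189847
side {'intrinsics': array([[466.98465841,   0.        , 283.15514915],
       [  0.        , 466.98465841, 204.97806052],
       [  0.        ,   0.        ,   1.        ]]), 'D': array([-0.120723,  0.      ,  0.      ,  0.      ,  0.      ]), 'rvec': array([ 2.31454221, -0.30842844,  0.1387212 ]), 'tvec': array([-0.49779849,  0.11841805,  1.1564381 ])}
top {'intrinsics': array([[494.76973246,   0.        , 277.74329169],
       [  0.        , 494.76973246, 212.10773634],
       [  0.        ,   0.        ,   1.        ]]), 'D': array([-0.11439679,  0.        ,  0.        ,  0.        ,  0.        ]), 'rvec': array([ 2.1795217 , -2.1781518 ,  0.09023026]), 'tvec': array([-0.06942386,  0.51919146,  1.20580048])}
```

View pics/side0.png

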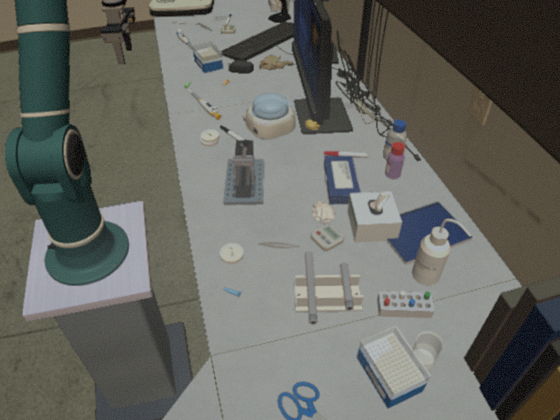

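View pics/top0.png

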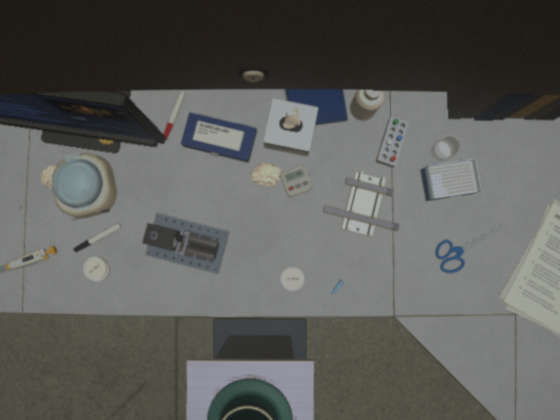

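```bash
python3 - <<'E'
import cv2
im=cv2.imread("pics/top0.png")
a=cv2.resize(im[205:280,135:240],None,fx=7,fy=7,interpolation=cv2.INTER_CUBIC);cv2.imwrite("pics/tm.png",a)
a=cv2.resize(im[165:245,315:405],None,fx=7,fy=7,interpolation=cv2.INTER_CUBIC);cv2.imwrite("pics/ts.png",a)
im=cv2.imread("pics/side0.png")
a=cv2.resize(im[130:210,200:290],None,fx=7,fy=7,interpolation=cv2.INTER_CUBIC);cv2.imwrite("pics/sm.png",a)
a=cv2.resize(im[240:325,280:380],None,fx=7,fy=7,interpolation=cv2.INTER_CUBIC);cv2.imwrite("pics/ss.png",a)
E
```

```text
(no output)
```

View pics/tm.png

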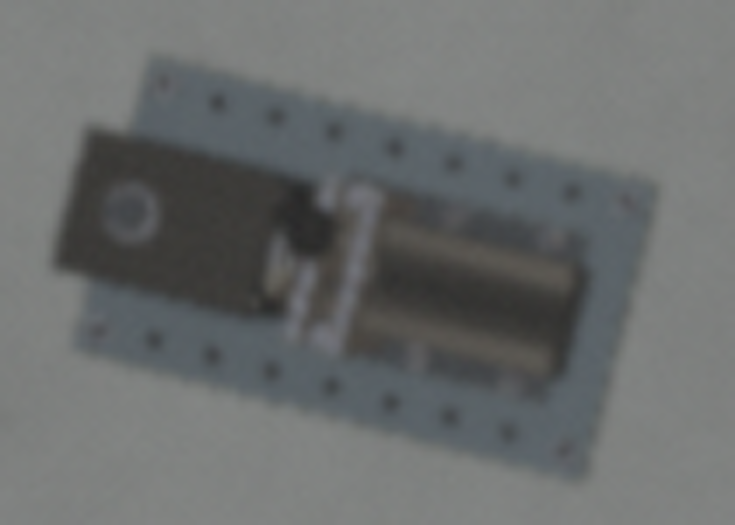

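View pics/ts.png

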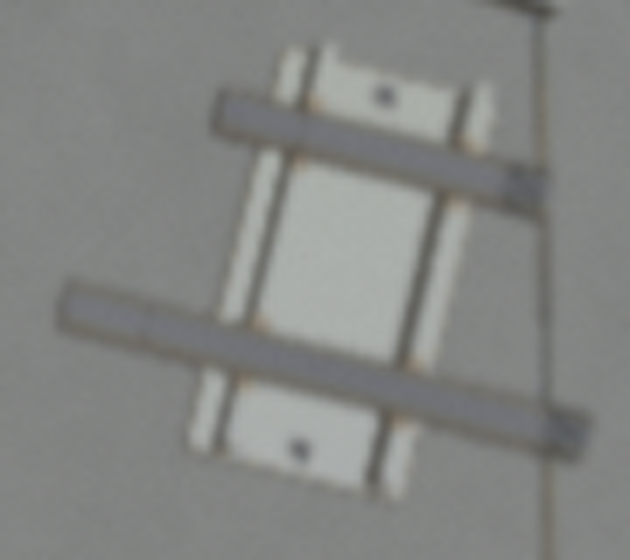

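View pics/sm.png

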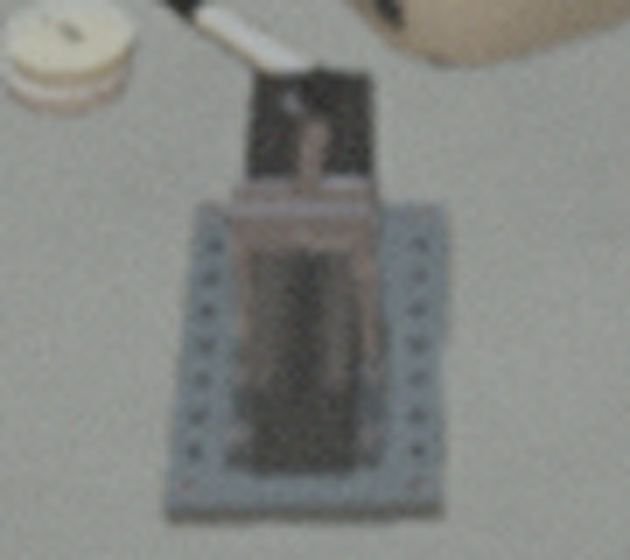

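View pics/ss.png

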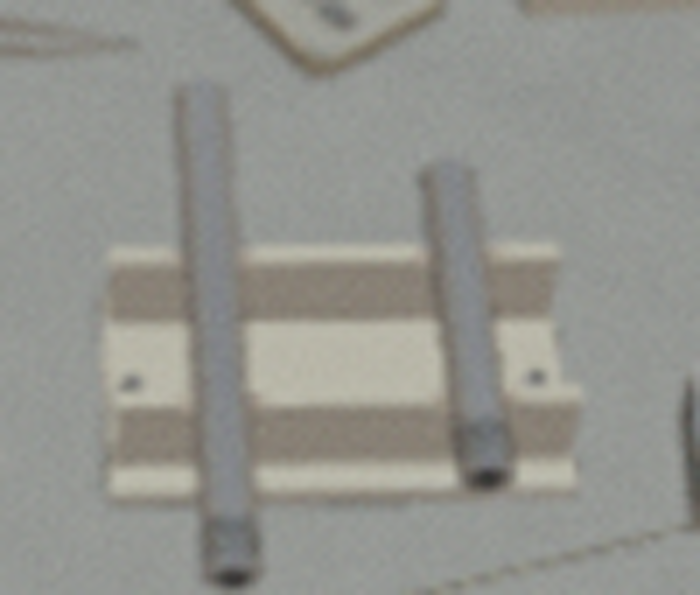

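```bash
cat > h.py <<'E'
import numpy as np, cv2
from workcell import viewer
def info(n):
    i=viewer.camera_info(n); R=cv2.Rodrigues(i['rvec'])[0]; return i['intrinsics'],i['D'],R,i['tvec']
def ray(n,p):
    K,D,R,t=info(n)
    u=cv2.undistortPoints(np.array([[p]],float),K,D)[0,0]
    return -R.T@t, R.T@np.array([u[0],u[1],1.])
def onz(n,p,z):
    c,d=ray(n,p); return c+d*(z-c[2])/d[2]
def tri(pt,ps):
    c1,d1=ray('top',pt);c2,d2=ray('side',ps)
    A=np.stack([d1,-d2],1);s=np.linalg.lstsq(A,c2-c1,rcond=None)[0]
    a,b=c1+d1*s[0],c2+d2*s[1];return (a+b)/2,np.linalg.norm(a-b)
def proj(n,P):
    K,D,R,t=info(n);return cv2.projectPoints(np.array([P],float),cv2.Rodrigues(R)[0],t,K,D)[0][0,0]
E
python3 - <<'E'
from h import *
np.set_printoptions(precision=4,suppress=True)
T=lambda p,o:(np.array(p)+.5)/7+np.array(o)-.5
tm=lambda p:T(p,(135,205)); ts=lambda p:T(p,(315,165)); sm=lambda p:T(p,(200,130)); ss=lambda p:T(p,(280,240))
print("cam",ray('top',(280,210))[0],ray('side',(280,210))[0])
C=[onz('top',tm(p),.012)[:2] for p in [(150,56),(660,183),(585,480),(75,347)]]
print("board",np.array(C),np.mean(C,0),[np.linalg.norm(C[i]-C[(i+1)%4]) for i in range(4)])
d=(C[0]-C[1])+(C[3]-C[2]);print("yaw y-axis",np.arctan2(d[1],d[0]))
d2=(C[0]-C[3])+(C[1]-C[2]);print("yaw x-axis+90",np.arctan2(d2[1],d2[0]))
# side board near corners
for p in [(168,515),(442,512),(198,205),(448,205)]: print("side brd",onz('side',sm(p),.012))
l=onz('top',ts((64,306)),.042);t=onz('top',ts((584,435)),.042)
print("barrel",l,t,np.linalg.norm(l-t),(l+t)/2,np.arctan2(*(l-t)[[1,0]]))
l=onz('top',ts((217,110)),.042);t=onz('top',ts((540,193)),.042)
print("short",l,t,np.linalg.norm(l-t),(l+t)/2,np.arctan2(*(l-t)[[1,0]]))
l=onz('side',ss((204,84)),.042);t=onz('side',ss((232,576)),.042)
print("barrel side",l,t,np.linalg.norm(l-t),np.arctan2(*(l-t)[[1,0]]))
# stand
C=[onz('top',ts(p),.043)[:2] for p in [(285,48),(492,88),(400,495),(195,450)]]
print("stand",np.array(C),np.mean(C,0),[np.linalg.norm(C[i]-C[(i+1)%4]) for i in range(4)])
print("knob",tri(tm((308,220)),sm((325,90))))
E
```

```text
cam [ 0.4174 -0.0695  1.2447] [ 0.2766 -0.86    0.8849]
board [[0.5187 0.2374]
 [0.4734 0.0529]
 [0.3679 0.0788]
 [0.4141 0.2627]] [0.4435 0.158 ] [np.float64(0.19003007919505327), np.float64(0.10864703058586596), np.float64(0.18964877405287897), np.float64(0.10754818238884288)]
yaw y-axis 1.3271539200954507
yaw x-axis+90 -0.23924015730646336
side brd [0.3677 0.0738 0.012 ]
side brd [0.4713 0.0477 0.012 ]
side brd [0.4143 0.2641 0.012 ]
side brd [0.519  0.2358 0.012 ]
barrel [ 0.527  -0.1814  0.042 ] [ 0.4818 -0.3638  0.042 ] 0.18786520346597843 [ 0.5044 -0.2726  0.042 ] 1.3279847919495755
short [ 0.5962 -0.2358  0.042 ] [ 0.5671 -0.3498  0.042 ] 0.11760747684904098 [ 0.5816 -0.2928  0.042 ] 1.3207545182957188
barrel side [ 0.5306 -0.1764  0.042 ] [ 0.4805 -0.3634  0.042 ] 0.1935902349070425 1.3090882403625819
stand [[ 0.6181 -0.26  ]
 [ 0.6041 -0.3332]
 [ 0.4609 -0.2983]
 [ 0.4766 -0.2267]] [ 0.5399 -0.2795] [np.float64(0.07453552307999159), np.float64(0.14747233485714348), np.float64(0.07332022964253214), np.float64(0.14536454464723114)]
knob (array([0.4545, 0.1527, 0.1435]), np.float64(0.0018012796475383654))
```

Emit:
drive_tool(targets=[[0.6,0,0,-0.007,0,0,0.0385],[0.6,0,0,-0.007,0,0,0.0385],[0.6,0,0,-0.007,0,0,0.0385],[0.6,0,0,-0.007,0,0,0.0385],[0.6,0,0,-0.007,0,0,0.0385],[0.6,0,0,-0.007,0,0,0.0385],[0.6,0,0,-0.007,0,0,0.0385],[0.6,0,0,-0.007,0,0,0.0385],[0.6,0,0,-0.007,0,0,0.0385],[0.6,0,0,-0.007,0,0,0.0385]])

```text
t: 0.93
tool_pos: [0.1556, 0.6308, 0.2668]
tool_rot: [2.092, 2.343, -0.001]
force: [-0.2, -0.2, -0.3]
finger_gap: 0.055
```

Emit:
drive_tool(targets=[[0.6,0,0,0,0,0,0.0385],[0.6,0,0,0,0,0,0.0385],[0.6,0,0,0,0,0,0.0385],[0.6,0,0,0,0,0,0]])

```text
t: 1.27
tool_pos: [0.1556, 0.6308, 0.2666]
tool_rot: [2.477, 1.931, -0.001]
force: [-0.7, 0.1, -0.2]
finger_gap: 0.0551
```

```bash
cat >> h.py <<'E'
def tgt(P):
    from workcell import state
    s=state();R=cv2.Rodrigues(np.array(s['tool_rot']))[0]
    d=R.T@(np.array(P)-s['tool_pos'])
    return d/0.75
E
python3 - <<'E'
from h import *
from workcell import state
s=state();print(s['t'],s['tool_pos'],s['joint_pos'],s['finger_gap']);print(cv2.Rodrigues(s['tool_rot'])[0])
print(tgt([.42,.25,.26]), tgt([.4865,-.342,.26]))
for p in [(163,138),(83,185),(110,215)]: print(onz('top',p,.1))
E
```

```text
1.2667 [0.15556256 0.63079708 0.26656411] [-1.60745539  0.42786059  0.31258919  1.56436394 -0.13838528  1.17221644
 -1.5137313 ] 0.05511274728809365
[[ 2.43904314e-01  9.69799276e-01  2.23761374e-04]
 [ 9.69798838e-01 -2.43903966e-01 -1.03397101e-03]
 [-9.48168047e-04  4.69193510e-04 -9.99999440e-01]]
[-0.40639055  0.4657681   0.00935602] [-1.15025891  0.7442785   0.010192  ]
[0.68895794 0.20320725 0.1       ]
[0.57708527 0.39388378 0.1       ]
[0.50563363 0.32548459 0.1       ]
```

Emit:
drive_tool(targets=[[0.6,-0.0339,0.0388,0,0,0,-0.0011],[0.6,-0.0339,0.0388,0,0,0,0],[0.6,-0.0339,0.0388,0,0,0,0],[0.6,-0.0339,0.0388,0,0,0,0],[0.6,-0.0339,0.0388,0,0,0,0],[0.6,-0.0339,0.0388,0,0,0,0],[0.6,-0.0339,0.0388,0,0,0,0],[0.6,-0.0339,0.0388,0,0,0,0],[0.6,-0.0339,0.0388,0,0,0,0],[0.6,-0.0339,0.0388,0,0,0,0]])

```text
t: 2.1
tool_pos: [0.3784, 0.3131, 0.2671]
tool_rot: [-2.467, -1.945, -0.0]
force: [0.9, 0.6, 1.0]
finger_gap: 0.055
```

Emit:
drive_tool(targets=[[0.6,-0.0339,0.0388,0,0,0,0],[0.6,-0.0339,0.0388,0,0,0,0],[0.6,-0.0496,0.0186,0,0,0,0],[0.6,-0.0496,0.0186,0,0,0,0],[0.6,-0.0496,0.0186,0,0,0,0],[0.6,-0.0496,0.0186,0,0,0,0],[0.6,-0.0496,0.0186,0,0,0,0],[0.6,-0.0496,0.0186,0,0,0,0],[0.6,-0.0496,0.0186,0,0,0,0],[0.6,-0.0496,0.0186,0,0,0,0]])

```text
t: 2.93
tool_pos: [0.4596, -0.0658, 0.2673]
tool_rot: [-2.467, -1.945, -0.002]
force: [0.8, -0.0, 0.7]
finger_gap: 0.0549
```

Emit:
drive_tool(targets=[[0.6,-0.0496,0.0186,0,0,0,0],[0.6,-0.0496,0.0186,0,0,0,0],[0.6,-0.0496,0.0186,0,0,0,0],[0.6,-0.0496,0.0186,0,0,0,0],[0.6,-0.0496,0.0186,0,0,0,0],[0.6,-0.0496,0.0186,0,0,0,0],[0.6,-0.0496,0.0186,0,0,0,0],[0.6,0,0,0,0,0,0],[0.6,0,0,0,0,0,0]])

```text
t: 3.68
tool_pos: [0.4913, -0.343, 0.2664]
tool_rot: [-2.473, -1.936, 0.004]
force: [-0.1, 0.2, -0.9]
finger_gap: 0.0552
```

```bash
python3 - <<'E'
from h import *
from workcell import state
s=state();print(s['t'],s['tool_pos'],s['joint_pos'],s['finger_gap'],s['force']);R=cv2.Rodrigues(s['tool_rot'])[0];print(R,np.arctan2(R[1,0],R[0,0]))
c=np.array([.5044,-.2726]);u=np.array([np.cos(1.328),np.sin(1.328)])
g=c-.073*u;print(g,tgt([*g,.023]))
for n in("top","side"):
    cv2.imwrite(f"pics/{n}1.png",viewer.camera(n)[:,:,::-1])
a=cv2.imread("pics/side1.png")[210:350,250:420];cv2.imwrite("pics/s1c.png",cv2.resize(a,None,fx=4,fy=4,interpolation=cv2.INTER_CUBIC))
E
```

```text
3.6833 [ 0.49126677 -0.34295846  0.26639438] [-0.12623676  0.43411006  0.91440805  1.71951401 -0.36743574  1.17247741
  0.64664914] 0.0552268762958693 [-0.08467764  0.18130942 -0.93349966]
[[ 0.24004998  0.97075831 -0.00207431]
 [ 0.97075923 -0.2400526  -0.00112152]
 [-0.00158666 -0.00174443 -0.99999722]] 1.3283786831432545
[ 0.4868495  -0.34345887] [-0.00154662 -0.0049912   0.32453791]
```

View pics/s1c.png

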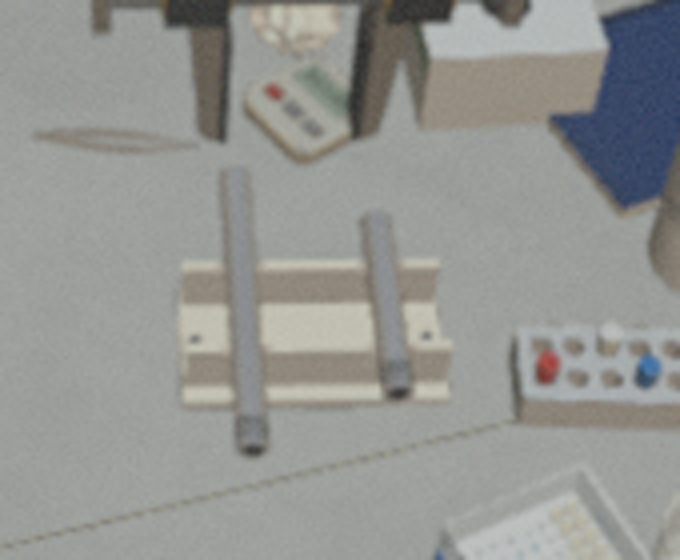

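Emit:
drive_tool(targets=[[0.6,-0.0015,-0.005,0.03,0,0,0],[0.6,0,0,0.05,0,0,0],[0.6,0,0,0.05,0,0,0],[0.6,0,0,0.05,0,0,0],[0.6,0,0,0.05,0,0,0],[0.6,0,0,0.044,0,0,0],[0.6,0,0,0.03,0,0,0],[0.6,0,0,0.02,0,0,0],[0.6,0,0,0,0,0,0],[0.6,0,0,0,0,0,0]])

```text
t: 4.62
tool_pos: [0.4896, -0.3393, 0.0245]
tool_rot: [-2.469, -1.942, -0.001]
force: [0.7, 0.5, 0.7]
finger_gap: 0.0548
```

```bash
python3 - <<'E'
from h import *
from workcell import state
s=state();print(s['t'],s['tool_pos'],s['finger_gap'],s['force'])
for n in("top","side"):
    cv2.imwrite(f"pics/{n}2.png",viewer.camera(n)[:,:,::-1])
a=cv2.imread("pics/side2.png")[210:350,250:420];b=cv2.imread("pics/top2.png")[150:290,300:470]
f=lambda a:cv2.resize(a,None,fx=4,fy=4,interpolation=cv2.INTER_CUBIC)
cv2.imwrite("pics/s2c.png",f(a));cv2.imwrite("pics/t2c.png",f(b))
E
```

```text
4.6167 [ 0.4896011  -0.33928004  0.02449005] 0.05481097702484847 [0.6564521  0.52712567 0.67993253]
```

View pics/s2c.png

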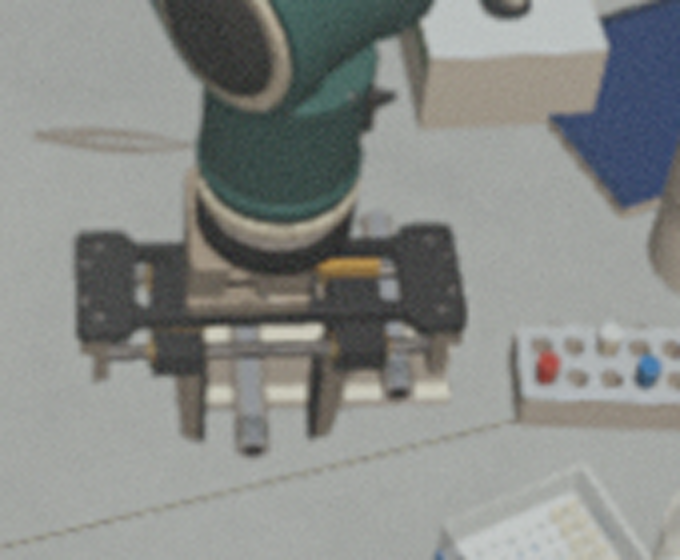

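View pics/t2c.png

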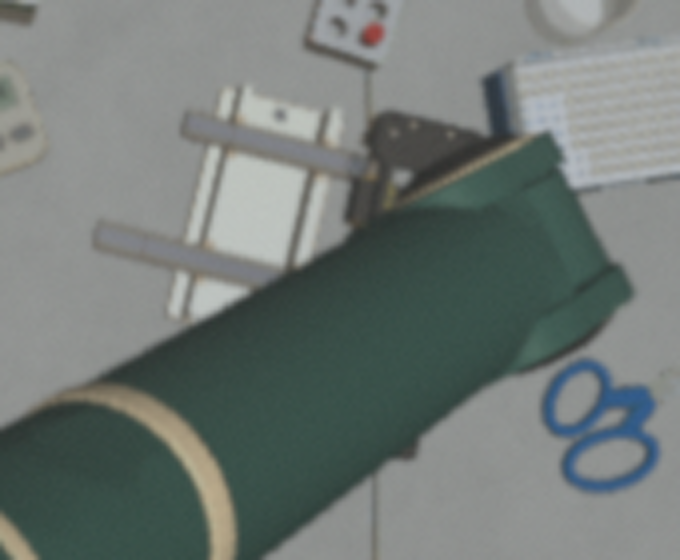

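Emit:
drive_tool(targets=[[0.6,-0.006,-0.002,0.002,0,0,0],[0.6,0,0,0,0,0,0],[0.0,0,0,0,0,0,0],[0.0,0,0,0,0,0,0],[0.0,0,0,0,0,0,0],[0.0,0,0,0,0,0,0],[0.0,0,0,0,0,0,0],[0.0,0,0,0,0,0,0],[0.0,0,0,0,0,0,0]])

```text
t: 5.47
tool_pos: [0.4863, -0.3443, 0.0225]
tool_rot: [-2.471, -1.939, 0.0]
force: [0.2, -0.7, 1.3]
finger_gap: 0.0173
```

Emit:
drive_tool(targets=[[0.0,0,0,-0.01,0,0,0],[0.0,0,0,-0.02,0,0,0],[0.0,0,0,-0.03,0,0,0],[0.0,0,0,-0.03,0,0,0],[0.0,0,0,-0.03,0,0,0],[0.0,0,0,0,0,0,0],[0.0,0,0,0,0,0,0]])

```text
t: 6.05
tool_pos: [0.4874, -0.3448, 0.1147]
tool_rot: [2.469, 1.938, 0.003]
force: [0.8, 0.5, -1.1]
finger_gap: 0.0172
```

```bash
python3 - <<'E'
from h import *
from workcell import state
s=state();print(s['t'],s['tool_pos'],s['joint_pos'],s['finger_gap'],s['force'],s['torque']);R=cv2.Rodrigues(s['tool_rot'])[0];print(R,np.arctan2(R[1,0],R[0,0]))
m=np.array([.4433,.157]);u=np.array([np.cos(1.328),np.sin(1.328)])
for y in(-.25,-.199,-.12):
  g=m+y*u;print(y,g,tgt([*g,.09]))
for n in("top","side"):
    cv2.imwrite(f"pics/{n}3.png",viewer.camera(n)[:,:,::-1])
a=cv2.imread("pics/side3.png")[180:350,230:430];b=cv2.imread("pics/top3.png")[150:290,300:470]
f=lambda a:cv2.resize(a,None,fx=3.5,fy=3.5,interpolation=cv2.INTER_CUBIC)
cv2.imwrite("pics/s3c.png",f(a));cv2.imwrite("pics/t3c.png",f(b))
E
```

```text
6.05 [ 0.48736661 -0.34477517  0.11467695] [-0.01890119  0.60413192  0.78881329  1.85821504 -0.54063929  0.90286796
  0.78769614] 0.01716497047795115 [ 0.77536048  0.4612646  -1.11904292] [-0.17826697  0.11687813  0.01622422]
[[ 2.37541406e-01  9.71371613e-01  3.35709893e-03]
 [ 9.71377338e-01 -2.37538600e-01 -1.21674531e-03]
 [-3.84471275e-04  3.55003721e-03 -9.99993625e-01]] 1.3309622835163661
-0.25 [ 0.38319553 -0.08566737] [ 0.30260799 -0.21709938  0.03201574]
-0.199 [ 0.39545684 -0.03616323] [ 0.37060769 -0.21689786  0.03199032]
-0.12 [0.41444986 0.04051966] [ 0.47594055 -0.21658569  0.03195093]
```

View pics/s3c.png

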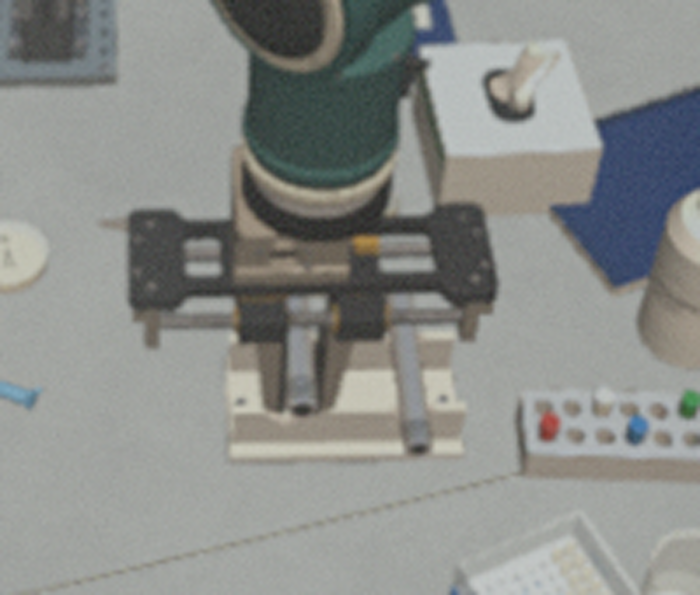

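View pics/t3c.png

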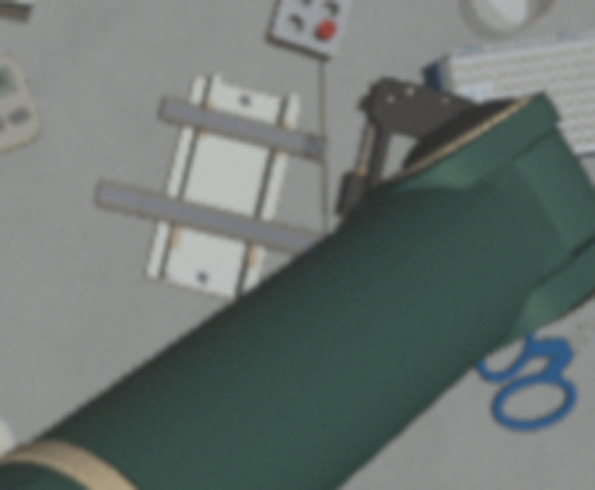

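Emit:
drive_tool(targets=[[0.0,0.038,-0.0241,0,0,0,0],[0.0,0.038,-0.0241,0,0,0,0],[0.0,0.038,-0.0241,0,0,0,0],[0.0,0.038,-0.0241,0,0,0,0],[0.0,0.038,-0.0241,0,0,0,0],[0.0,0.038,-0.0241,0,0,0,0],[0.0,0.038,-0.0241,0,0,0,0],[0.0,0.038,-0.0241,0,0,0,0],[0.0,0.038,-0.0241,0,0,0,0],[0.0,0,0,0,0,0,0]])

```text
t: 6.98
tool_pos: [0.3858, -0.0502, 0.1112]
tool_rot: [-2.457, -1.947, 0.004]
force: [-0.7, 0.5, -1.3]
finger_gap: 0.0172
```

Emit:
drive_tool(targets=[[0.0,0,0,0,0,0,0],[0.0,0,0,0,0,0,0]])

```text
t: 7.15
tool_pos: [0.3895, -0.0567, 0.1125]
tool_rot: [2.471, 1.94, -0.001]
force: [0.4, -0.4, -0.8]
finger_gap: 0.0171
```

```bash
cat > look.py <<'E'
from h import *
from workcell import state
import sys
np.set_printoptions(precision=4,suppress=True)
k=sys.argv[1]
s=state();print(s['t'],s['tool_pos'],s['joint_pos'],s['finger_gap'],s['force'],s['torque']);R=cv2.Rodrigues(s['tool_rot'])[0];print(R,np.arctan2(R[1,0],R[0,0]))
m=np.array([.4433,.157]);u=np.array([np.cos(1.328),np.sin(1.328)]);v=np.array([u[1],-u[0]])
d=s['tool_pos'][:2]-m;print("tcp in mount: x %.4f y %.4f"%(d@v,d@u), "F along x %.2f y %.2f"%(s['force'][:2]@v,s['force'][:2]@u))
f=lambda a:cv2.resize(a,None,fx=3.5,fy=3.5,interpolation=cv2.INTER_CUBIC)
for n in("top","side"): cv2.imwrite(f"pics/{n}{k}.png",viewer.camera(n)[:,:,::-1])
a=cv2.imread(f"pics/side{k}.png")[120:280,180:390];b=cv2.imread(f"pics/top{k}.png")[180:340,120:330]
cv2.imwrite(f"pics/s{k}c.png",f(a));cv2.imwrite(f"pics/t{k}c.png",f(b))
E
python3 look.py 4
```

```text
7.15 [ 0.3895 -0.0567  0.1125] [-0.7561  0.2679  0.937   2.3273 -0.344   0.6825  0.1952] 0.01708503042244095 [ 0.3898 -0.4179 -0.8096] [-0.1784  0.0603 -0.0053]
[[ 0.2371  0.9715 -0.0001]
 [ 0.9715 -0.2371 -0.0006]
 [-0.0006  0.     -1.    ]] 1.33138331452432
tcp in mount: x -0.0009 y -0.2204 F along x 0.48 y -0.31
```

View pics/s4c.png

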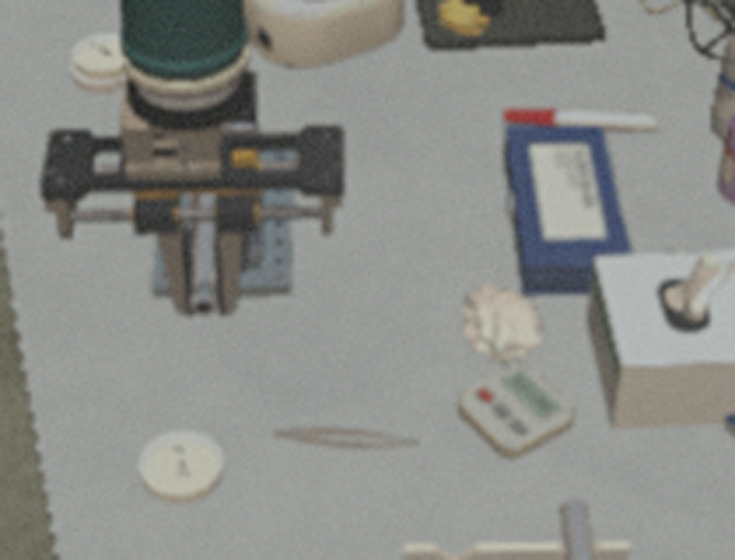

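View pics/t4c.png

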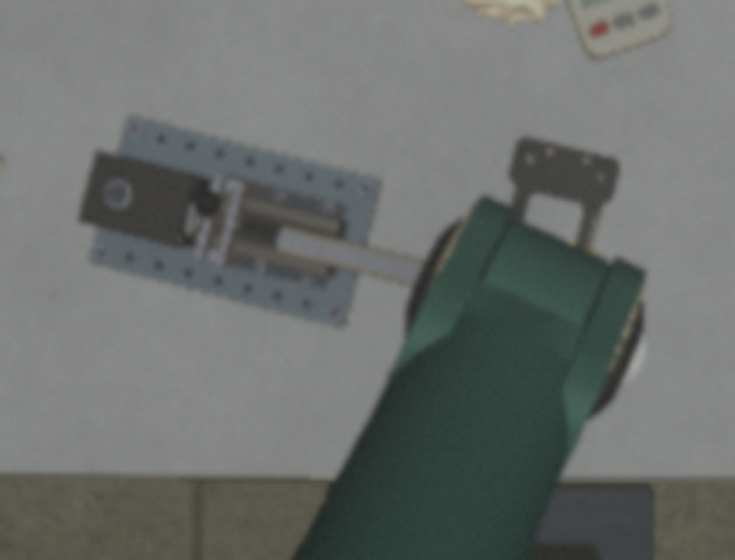

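```bash
python3 - <<'E'
from h import *
np.set_printoptions(precision=4,suppress=True)
T=lambda p,o,f:(np.array(p)+.5)/f+np.array(o)-.5
m=np.array([.4433,.157]);u=np.array([np.cos(1.328),np.sin(1.328)]);v=np.array([u[1],-u[0]])
def M(P): d=P[:2]-m; return np.array([d@v,d@u])
tm=lambda p:T(p,(135,205),7)
for p in [(580,262),(552,378),(566,320)]: print("rail end",M(onz('top',tm(p),.058)))
for p in [(90,128),(55,265),(285,185),(258,310)]: print("head",M(onz('top',tm(p),.086)))
for p in [(352,185),(325,350)]: print("stirrup",M(onz('top',tm(p),.094)))
t4=lambda p:T(p,(120,180),3.5)
for z in(.12,.13,.14):
  for p in [(278,238),(283,227),(278,252),(415,272)]: print(z,M(onz('top',t4(p),z)))
im=cv2.imread('pics/top4.png')[225:275,185:245];cv2.imwrite('pics/z.png',cv2.resize(im,None,fx=12,fy=12,interpolation=cv2.INTER_CUBIC))
im=cv2.imread('pics/side4.png')[180:215,210:270];cv2.imwrite('pics/zs.png',cv2.resize(im,None,fx=12,fy=12,interpolation=cv2.INTER_CUBIC))
E
```

```text
rail end [ 0.0204 -0.0788]
rail end [-0.0204 -0.0794]
rail end [-0.     -0.0791]
head [0.0238 0.0905]
head [-0.0238  0.0901]
head [0.0214 0.0209]
head [-0.0214  0.019 ]
stirrup [ 0.0269 -0.0027]
stirrup [-0.0284 -0.0079]
0.12 [-0.0018 -0.049 ]
0.12 [ 0.0059 -0.0504]
0.12 [-0.0106 -0.0513]
0.12 [-0.0014 -0.141 ]
0.13 [-0.0015 -0.0506]
0.13 [ 0.0061 -0.052 ]
0.13 [-0.0102 -0.0529]
0.13 [-0.0011 -0.1418]
0.14 [-0.0012 -0.0522]
0.14 [ 0.0064 -0.0535]
0.14 [-0.0099 -0.0544]
0.14 [-0.0009 -0.1425]
```

View pics/z.png

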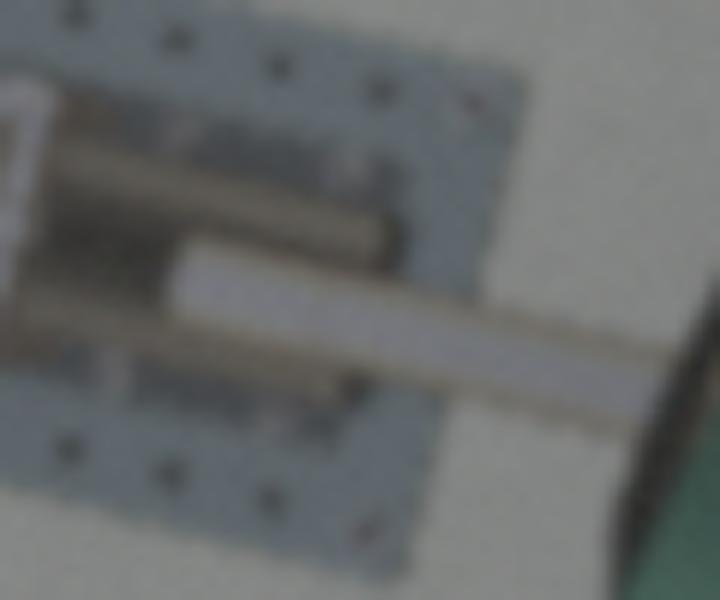

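View pics/zs.png

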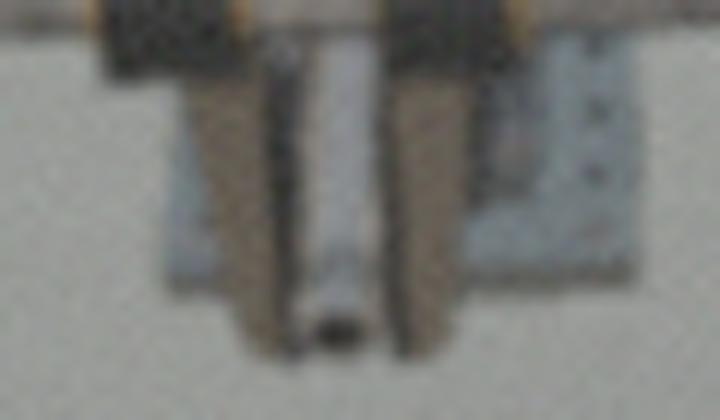

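Emit:
drive_tool(targets=[[0.0,0,0.0016,0.016,0,0,0.001],[0.0,0,0,0.016,0,0,0],[0.0,0,0,0.016,0,0,0],[0.0,0,0,0.012,0,0,0],[0.0,0,0,0.012,0,0,0],[0.0,0,0,0.01,0,0,0],[0.0,0,0,0.005,0,0,0],[0.0,0,0,0,0,0,0],[0.0,0,0,0,0,0,0]])

```text
t: 8.0
tool_pos: [0.3906, -0.0579, 0.0473]
tool_rot: [2.476, 1.933, -0.001]
force: [0.0, -0.7, -0.3]
finger_gap: 0.0169
```

```bash
python3 look.py 5
```

```text
8.0 [ 0.3906 -0.0579  0.0473] [-0.5749  0.424   0.753   2.3547 -0.5746  0.543   0.393 ] 0.016894895398724984 [ 0.0148 -0.6936 -0.3325] [-0.161   0.0551  0.0143]
[[ 0.2428  0.9701 -0.0002]
 [ 0.9701 -0.2428 -0.0005]
 [-0.0006 -0.0001 -1.    ]] 1.325496049016042
tcp in mount: x 0.0005 y -0.2212 F along x 0.18 y -0.67
```

View pics/t5c.png

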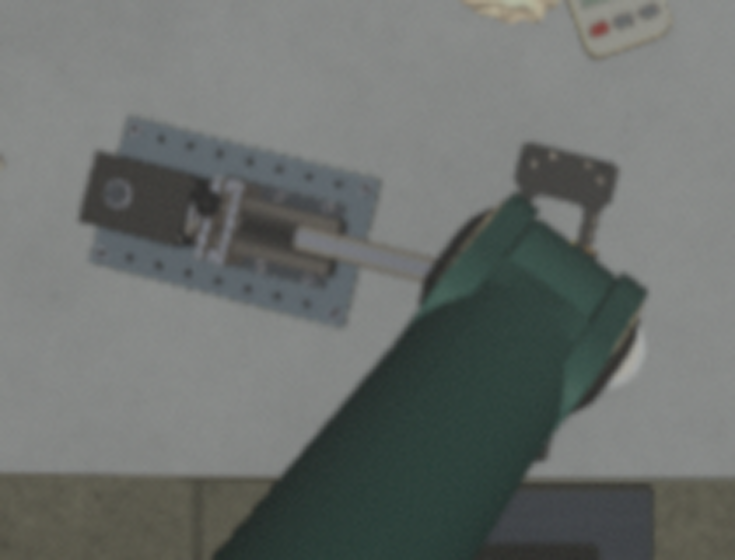

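View pics/s5c.png

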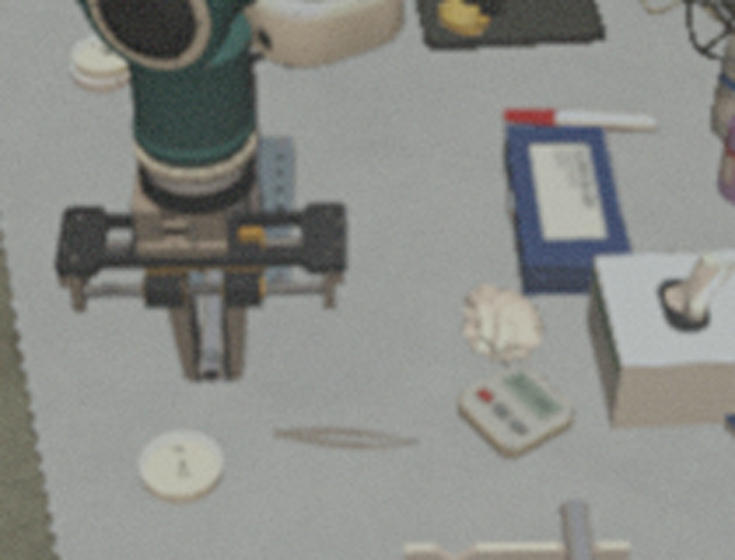

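Emit:
drive_tool(targets=[[0.0,0,0,0.003,0,0,-0.0008],[0.0,0,0,0.003,0,0,0],[0.0,0,0,0.0015,0,0,0],[0.0,0,0,0,0,0,0],[0.0,0,0,0,0,0,0]])

```text
t: 8.52
tool_pos: [0.3904, -0.0567, 0.0417]
tool_rot: [-2.472, -1.939, 0.0]
force: [0.3, -0.1, -1.1]
finger_gap: 0.0169
```

Emit:
drive_tool(targets=[[0.0,0,0,0.0013,0,0,0],[0.0,0,0,0,0,0,0],[0.0,0,0,0,0,0,0]])

```text
t: 8.77
tool_pos: [0.3905, -0.0567, 0.0407]
tool_rot: [-2.472, -1.939, 0.0]
force: [-1.3, 0.6, -0.6]
finger_gap: 0.017
```

Emit:
drive_tool(targets=[[0.0,0,0,0.0012,0,0,0],[0.0,0,0,0,0,0,0],[0.0,0,0,0,0,0,0]])

```text
t: 9.02
tool_pos: [0.3905, -0.0567, 0.0398]
tool_rot: [-2.472, -1.939, 0.0]
force: [-0.6, 0.1, -0.7]
finger_gap: 0.0171
```

Emit:
drive_tool(targets=[[0.0,0,0,0.0012,0,0,0],[0.0,0,0,0,0,0,0],[0.0,0,0,0,0,0,0]])

```text
t: 9.27
tool_pos: [0.3905, -0.0567, 0.0389]
tool_rot: [-2.472, -1.939, 0.0]
force: [-0.5, 0.6, 0.2]
finger_gap: 0.0173
```

```bash
python3 look.py 6;python3 - <<'E'
import cv2
im=cv2.imread('pics/top6.png')[225:275,185:245];cv2.imwrite('pics/z.png',cv2.resize(im,None,fx=12,fy=12,interpolation=cv2.INTER_CUBIC))
E
```

```text
9.2667 [ 0.3905 -0.0567  0.0389] [-0.553   0.4414  0.725   2.3574 -0.6021  0.524   0.4186] 0.017258468339875044 [-0.5382  0.6337  0.2445] [0.0351 0.192  0.1356]
[[ 0.2382  0.9712 -0.0002]
 [ 0.9712 -0.2382  0.0001]
 [ 0.0001 -0.0002 -1.    ]] 1.3302535992289908
tcp in mount: x 0.0001 y -0.2202 F along x -0.67 y 0.49
```

View pics/z.png

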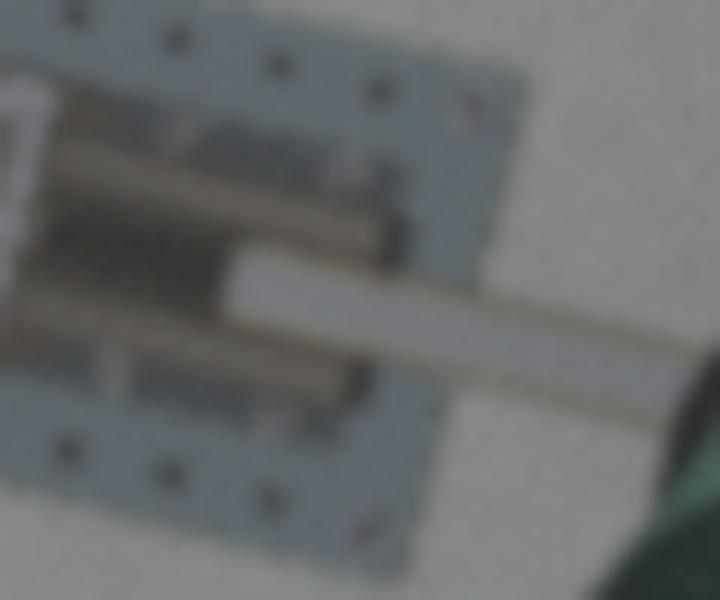

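Emit:
drive_tool(targets=[[0.0,0.006,0,0,0,0,0],[0.0,0.006,0,0,0,0,0],[0.0,0.006,0,0,0,0,0],[0.0,0.006,0,0,0,0,0],[0.0,0.006,0,0,0,0,0],[0.0,0.006,0,0,0,0,0],[0.0,0,0,0,0,0,0],[0.0,0,0,0,0,0,0]])

```text
t: 10.03
tool_pos: [0.3971, -0.0301, 0.0389]
tool_rot: [-2.471, -1.94, -0.0]
force: [-1.0, 0.5, 0.3]
finger_gap: 0.0172
```

```bash
python3 look.py 7;python3 - <<'E'
import cv2
im=cv2.imread('pics/top7.png')[225:275,185:245];cv2.imwrite('pics/z.png',cv2.resize(im,None,fx=12,fy=12,interpolation=cv2.INTER_CUBIC))
E
```

```text
10.0333 [ 0.3971 -0.0301  0.0389] [-0.6207  0.4467  0.7261  2.3496 -0.6049  0.5289  0.3531] 0.017225728703527926 [-1.0287  0.4656  0.2783] [0.1048 0.3028 0.1135]
[[ 0.2374  0.9714 -0.    ]
 [ 0.9714 -0.2374  0.0001]
 [ 0.0001 -0.0001 -1.    ]] 1.3311536607010663
tcp in mount: x 0.0001 y -0.1927 F along x -1.11 y 0.20
```

View pics/z.png

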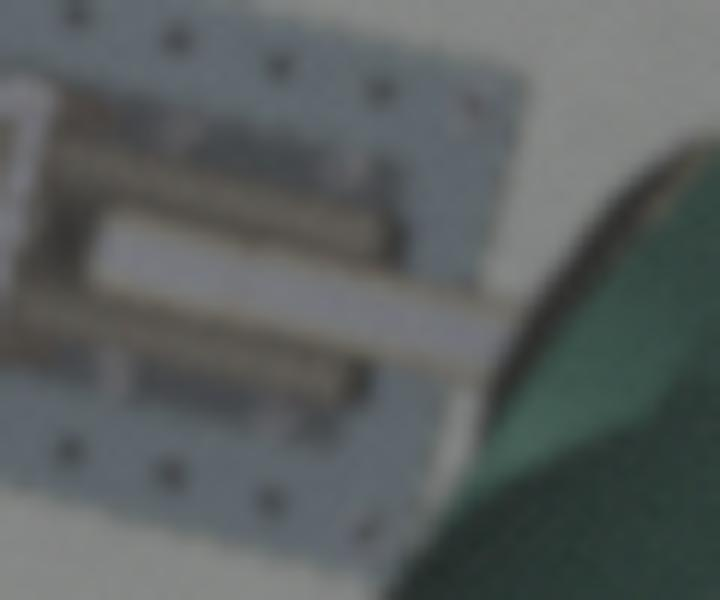

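View pics/s7c.png

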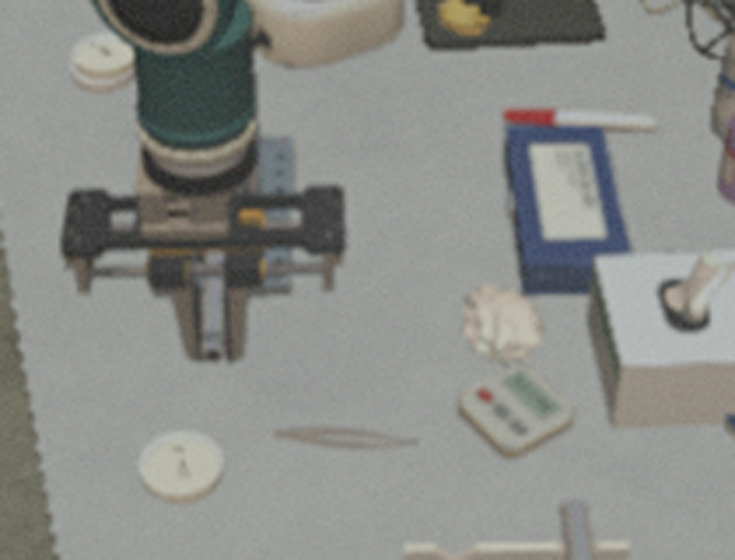

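Emit:
drive_tool(targets=[[0.0,0.006,0,0,0,0,0.0008],[0.0,0.006,0,0,0,0,0],[0.0,0.006,0,0,0,0,0],[0.0,0.006,0,0,0,0,0],[0.0,0.005,0,0,0,0,0],[0.0,0,0,0,0,0,0]])

```text
t: 10.63
tool_pos: [0.4024, -0.0084, 0.0389]
tool_rot: [-2.473, -1.937, -0.0]
force: [-1.4, 0.6, 0.9]
finger_gap: 0.0173
```

Emit:
drive_tool(targets=[[0.0,0.006,0,0,0,0,0],[0.0,0.006,0,0,0,0,0],[0.0,0.006,0,0,0,0,0],[0.0,0.006,0,0,0,0,0],[0.0,0.003,0,0,0,0,0],[0.0,0,0,0,0,0,0],[0.0,0,0,0,0,0,0]])

```text
t: 11.22
tool_pos: [0.4071, 0.0106, 0.0389]
tool_rot: [-2.473, -1.936, -0.0]
force: [-1.9, 1.1, 1.0]
finger_gap: 0.0172
```

```bash
python3 look.py 8;python3 - <<'E'
import cv2
im=cv2.imread('pics/top8.png')[225:275,165:225];cv2.imwrite('pics/z.png',cv2.resize(im,None,fx=12,fy=12,interpolation=cv2.INTER_CUBIC))
E
```

```text
11.2167 [0.4071 0.0106 0.0389] [-0.7187  0.4598  0.7275  2.3297 -0.6105  0.5414  0.2525] 0.017202343016227643 [-1.8624  1.1042  1.0176] [0.2741 0.5644 0.1432]
[[ 0.24    0.9708 -0.0002]
 [ 0.9708 -0.24    0.0003]
 [ 0.0003 -0.0002 -1.    ]] 1.328380021934283
tcp in mount: x 0.0000 y -0.1508 F along x -2.07 y 0.62
```

View pics/z.png

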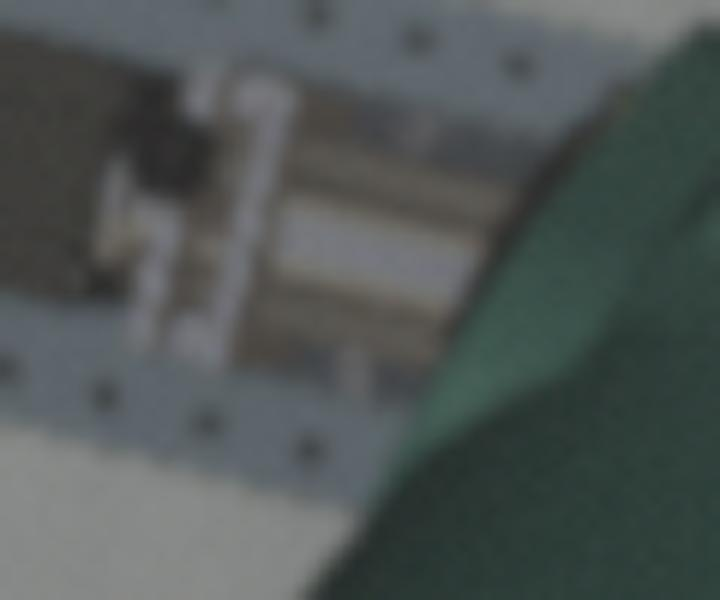

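Emit:
drive_tool(targets=[[0.0,0.004,-0.0005,0,0,0,0],[0.0,0.004,0,0,0,0,0],[0.0,0.004,0,0,0,0,0],[0.0,0.004,0,0,0,0,0],[0.0,0,0,0,0,0,0],[0.0,0,0,0,0,0,0]])

```text
t: 11.82
tool_pos: [0.4097, 0.0225, 0.039]
tool_rot: [-2.473, -1.937, -0.0]
force: [-2.4, 0.6, 2.6]
finger_gap: 0.0172
```

Emit:
drive_tool(targets=[[0.0,0.001,0,0,0,0,0],[0.0,0.001,0,0,0,0,0],[0.0,0,0,0,0,0,0]])

```text
t: 12.07
tool_pos: [0.4099, 0.0233, 0.0389]
tool_rot: [-2.475, -1.935, 0.0]
force: [-2.5, 0.5, 2.5]
finger_gap: 0.0174
```

Emit:
drive_tool(targets=[[0.0,0,-0.0006,-0.0007,0,0,0],[0.0,0,0,0,0,0,0],[0.0,0,0,0,0,0,0]])

```text
t: 12.32
tool_pos: [0.4097, 0.0235, 0.0395]
tool_rot: [2.474, 1.935, 0.0]
force: [-2.3, 0.6, 0.8]
finger_gap: 0.0174
```

Emit:
drive_tool(targets=[[0.0,0.001,0,0,0,0,0],[0.0,0.001,0,0,0,0,0],[0.0,0,0,0,0,0,0]])

```text
t: 12.57
tool_pos: [0.4101, 0.025, 0.0395]
tool_rot: [2.474, 1.936, 0.0]
force: [-1.9, 0.3, 1.4]
finger_gap: 0.0171
```

```bash
cat > st.py <<'E'
from h import *
from workcell import state
np.set_printoptions(precision=4,suppress=True)
s=state();R=cv2.Rodrigues(s['tool_rot'])[0]
m=np.array([.4433,.157]);u=np.array([np.cos(1.328),np.sin(1.328)]);v=np.array([u[1],-u[0]])
d=s['tool_pos'][:2]-m;F=s['force'];print("t %.2f tcp mount: x %.4f y %.4f z %.4f"%(s['t'],d@v,d@u,s['tool_pos'][2]), "F x %.2f y %.2f z %.2f"%(F[:2]@v,F[:2]@u,F[2]),"T",s['torque'],"R",R[:,0],R[2,1])
E
python3 st.py
```

```text
t 12.57 tcp mount: x -0.0005 y -0.1361 z 0.0395 F x -1.93 y -0.16 z 1.43 T [0.0388 0.4804 0.0513] R [0.2407 0.9706 0.    ] 0.0003310204870583647
```

Emit:
drive_tool(targets=[[0.0,0.0008,-0.0003,0,0,0,0],[0.0,0.0008,0,0,0,0,0],[0.0,0,0,0,0,0,0]])

```text
t: 12.82
tool_pos: [0.4103, 0.0262, 0.0395]
tool_rot: [2.474, 1.935, 0.001]
force: [-1.6, 0.3, 1.1]
finger_gap: 0.017
```

Emit:
drive_tool(targets=[[0.0,0.0008,0,0,0,0,0],[0.0,0.0008,0,0,0,0,0]])

```text
t: 12.98
tool_pos: [0.4105, 0.0273, 0.0395]
tool_rot: [2.474, 1.935, 0.0]
force: [-0.1, 0.3, 1.9]
finger_gap: 0.0173
```

Emit:
drive_tool(targets=[[0.0,0.0007,0,0,0,0,0],[0.0,0.0007,0,0,0,0,0]])

```text
t: 13.15
tool_pos: [0.4107, 0.0284, 0.0395]
tool_rot: [2.474, 1.935, 0.001]
force: [-1.9, -0.2, 1.5]
finger_gap: 0.0172
```

Emit:
drive_tool(targets=[[0.0,0.0007,0,0,0,0,0],[0.0,0.0007,0,0,0,0,0]])

```text
t: 13.32
tool_pos: [0.4109, 0.0294, 0.0395]
tool_rot: [2.474, 1.935, 0.0]
force: [-0.6, -0.9, 1.2]
finger_gap: 0.0171
```

Emit:
drive_tool(targets=[[0.0,0.0007,0,0,0,0,0],[0.0,0.0005,0,0,0,0,0]])

```text
t: 13.48
tool_pos: [0.4111, 0.0303, 0.0395]
tool_rot: [2.474, 1.936, 0.0]
force: [-0.4, -0.8, 1.0]
finger_gap: 0.0171
```

Emit:
drive_tool(targets=[[0.0,0.0007,0,0,0,0,0],[0.0,0.0007,0,0,0,0,0]])

```text
t: 13.65
tool_pos: [0.4113, 0.0313, 0.0395]
tool_rot: [2.474, 1.936, 0.0]
force: [-1.2, -0.0, 1.8]
finger_gap: 0.0172
```

Just friction so far.

Emit:
drive_tool(targets=[[0.0,0.0007,0,0,0,0,0],[0.0,0.0007,0,0,0,0,0]])

```text
t: 13.82
tool_pos: [0.4116, 0.0323, 0.0395]
tool_rot: [2.474, 1.936, 0.0]
force: [-1.5, -0.5, 1.6]
finger_gap: 0.0173
```

Emit:
drive_tool(targets=[[0.0,0.0007,0,0,0,0,0],[0.0,0.0007,0,0,0,0,0]])

```text
t: 13.98
tool_pos: [0.4118, 0.0334, 0.0395]
tool_rot: [2.474, 1.936, 0.0]
force: [-1.1, -1.0, 1.9]
finger_gap: 0.0171
```

Emit:
drive_tool(targets=[[0.0,0.0007,0,0,0,0,0],[0.0,0.0007,0,0,0,0,0]])

```text
t: 14.15
tool_pos: [0.4121, 0.0344, 0.0395]
tool_rot: [2.474, 1.936, 0.0]
force: [-0.9, -0.6, 1.8]
finger_gap: 0.017
```

Emit:
drive_tool(targets=[[0.0,0.0007,0,0,0,0,0],[0.0,0.0007,0,0,0,0,0]])

```text
t: 14.32
tool_pos: [0.4123, 0.0354, 0.0395]
tool_rot: [2.474, 1.936, 0.0]
force: [-1.0, -1.5, 2.8]
finger_gap: 0.0171
```

Emit:
drive_tool(targets=[[0.0,0.0007,0,0,0,0,0],[0.0,0.0005,0,0,0,0,0]])

```text
t: 14.48
tool_pos: [0.4125, 0.0363, 0.0395]
tool_rot: [2.474, 1.936, 0.0]
force: [-0.7, -0.3, 2.4]
finger_gap: 0.0171
```

```bash
python3 st.py
```

```text
t 14.48 tcp mount: x -0.0009 y -0.1246 z 0.0395 F x -0.63 y -0.48 z 2.39 T [-0.1246  0.3284  0.0634] R [0.2407 0.9706 0.    ] 0.00010637375835346707
```

Emit:
drive_tool(targets=[[0.0,0.0007,0,-0.0005,0,0,0],[0.0,0.0007,0,0,0,0,0]])

```text
t: 14.65
tool_pos: [0.4125, 0.0366, 0.0398]
tool_rot: [2.474, 1.935, -0.001]
force: [-2.3, -4.0, 1.4]
finger_gap: 0.0174
```

Emit:
drive_tool(targets=[[0.0,0.0007,0,0,0,0,0],[0.0,0.0005,0,0,0,0,0]])

```text
t: 14.82
tool_pos: [0.4125, 0.0367, 0.0397]
tool_rot: [2.474, 1.934, -0.002]
force: [-2.4, -6.9, 3.5]
finger_gap: 0.0172
```

Emit:
drive_tool(targets=[[0.0,-0.0002,0,0,0,0,0],[0.0,0,0,0,0,0,0],[0.0,0,0,0,0,0,0]])

```text
t: 15.07
tool_pos: [0.4125, 0.0366, 0.0397]
tool_rot: [2.475, 1.934, -0.002]
force: [-1.2, -5.4, 2.5]
finger_gap: 0.0176
```

Emit:
drive_tool(targets=[[0.0,0,0,0,0,0,0],[0.0,0,0,0,0,0,0],[0.0,0,0,0,0,0,0]])

```text
t: 15.32
tool_pos: [0.4125, 0.0366, 0.0397]
tool_rot: [2.474, 1.934, -0.002]
force: [-2.5, -5.4, 2.6]
finger_gap: 0.0171
```

```bash
python3 st.py; python3 look.py 9
```

```text
t 15.32 tcp mount: x -0.0009 y -0.1242 z 0.0397 F x -1.07 y -5.87 z 2.57 T [-1.2662  0.4389  0.0109] R [ 0.2417  0.9704 -0.0017] 0.00010675545065966143
15.3167 [0.4125 0.0366 0.0397] [-0.7827  0.4687  0.732   2.3141 -0.6096  0.5523  0.1855] 0.01705957686931808 [-2.4502 -5.4409  2.5668] [-1.2662  0.4389  0.0109]
[[ 0.2417  0.9704 -0.0003]
 [ 0.9704 -0.2417 -0.0016]
 [-0.0017  0.0001 -1.    ]] 1.3267258876248893
tcp in mount: x -0.0009 y -0.1242 F along x -1.07 y -5.87
```

View pics/t9c.png

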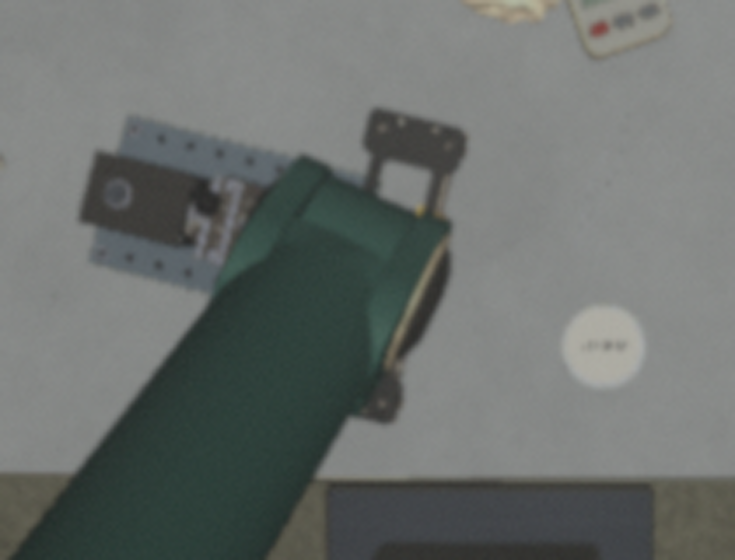

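View pics/s9c.png

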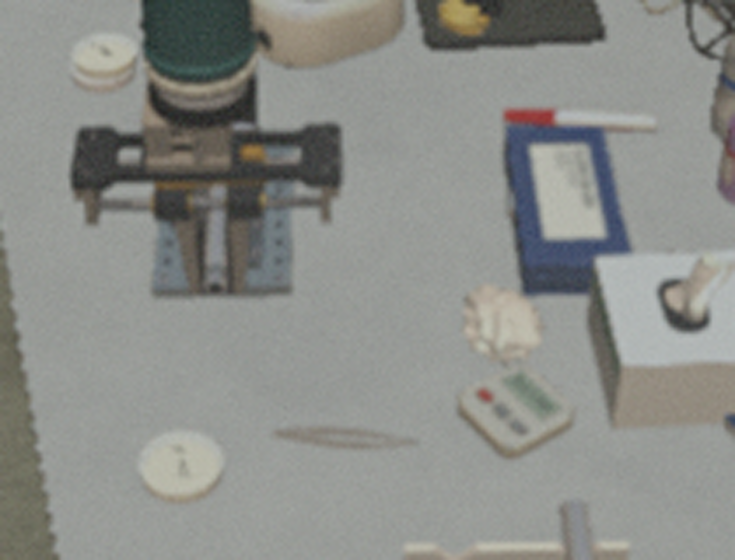

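Emit:
drive_tool(targets=[[0.0,-0.0008,0,0,0,0,0],[0.0,0,0,0,0,0,0],[0.0,0,0,0,0,0,0]])

```text
t: 15.67
tool_pos: [0.4126, 0.0367, 0.0398]
tool_rot: [2.474, 1.935, -0.001]
force: [-1.5, -4.8, 1.9]
finger_gap: 0.0174
```

Emit:
drive_tool(targets=[[0.45,0,0,0,0,0,0],[0.45,0,0,0,0,0,0],[0.45,0,0,0,0,0,0],[0.45,0,0,0,0,0,0],[0.45,0,0,0,0,0,0]])

```text
t: 16.08
tool_pos: [0.4129, 0.0378, 0.0399]
tool_rot: [-2.474, -1.936, -0.001]
force: [-0.3, 0.9, -1.1]
finger_gap: 0.0413
```

```bash
python3 st.py; python3 look.py 10
```

```text
t 16.08 tcp mount: x -0.0008 y -0.1230 z 0.0399 F x -0.53 y 0.76 z -1.06 T [-0.0423  0.1395 -0.0381] R [0.2403 0.9707 0.0004] 0.00012981151780580962
16.0833 [0.4129 0.0378 0.0399] [-0.7824  0.4681  0.7301  2.3134 -0.6113  0.5526  0.1868] 0.04126522172014799 [-0.3298  0.8685 -1.0613] [-0.0423  0.1395 -0.0381]
[[ 0.2403  0.9707  0.0002]
 [ 0.9707 -0.2403  0.0004]
 [ 0.0004  0.0001 -1.    ]] 1.328165293544775
tcp in mount: x -0.0008 y -0.1230 F along x -0.53 y 0.76
```

View pics/s10c.png

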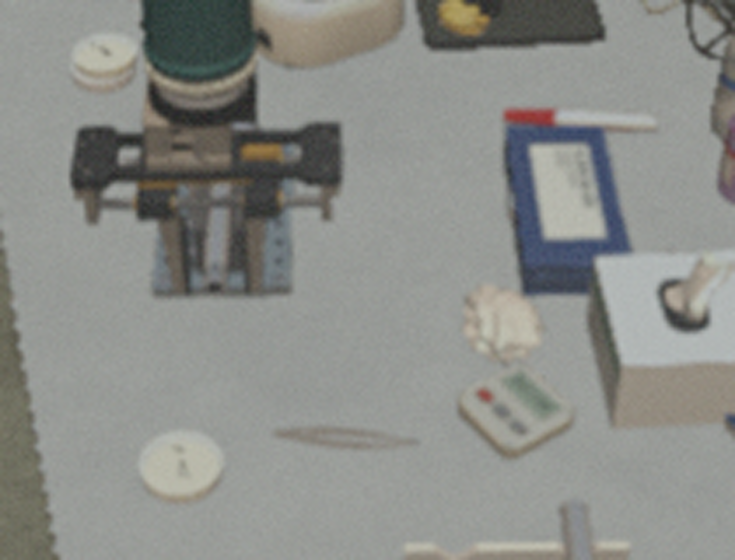

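Emit:
drive_tool(targets=[[0.45,0,0,-0.02,0,0,0],[0.45,0,0,-0.035,0,0,0],[0.45,0,0,-0.04,0,0,0],[0.45,0,0,-0.04,0,0,0],[0.1,0,0,-0.038,0,0,0],[0.0,0.0,-0.02,0,0,0,0],[0.0,0,-0.026,0,0,0,0],[0.0,0,0,0,0,0,0]])

```text
t: 16.85
tool_pos: [0.3762, 0.0468, 0.1692]
tool_rot: [-2.469, -1.935, -0.0]
force: [-0.5, 0.3, -0.1]
finger_gap: 0.0169
```

```bash
python3 look.py 11;python3 - <<'E'
import cv2
im=cv2.imread('pics/top11.png')[205:280,135:240];cv2.imwrite('pics/z.png',cv2.resize(im,None,fx=7,fy=7,interpolation=cv2.INTER_CUBIC))
E
```

```text
16.85 [0.3762 0.0468 0.1692] [-1.2239  0.0555  1.0816  2.31   -0.0737  0.8093 -0.3332] 0.016930107143524012 [-0.5455  0.345  -0.0538] [-0.0949  0.1239 -0.0159]
[[ 0.239   0.971  -0.003 ]
 [ 0.971  -0.239   0.0039]
 [ 0.0031 -0.0038 -1.    ]] 1.3294956584227948
tcp in mount: x -0.0386 y -0.1231 F along x -0.61 y 0.20
```

View pics/s11c.png

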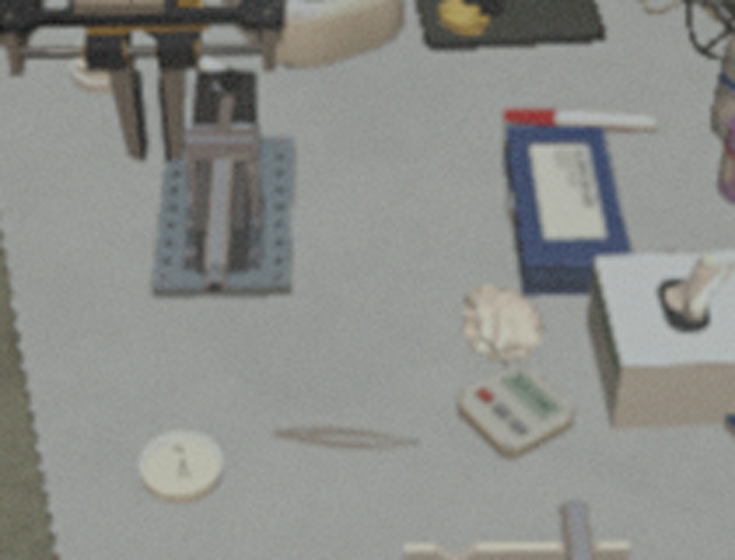

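View pics/z.png

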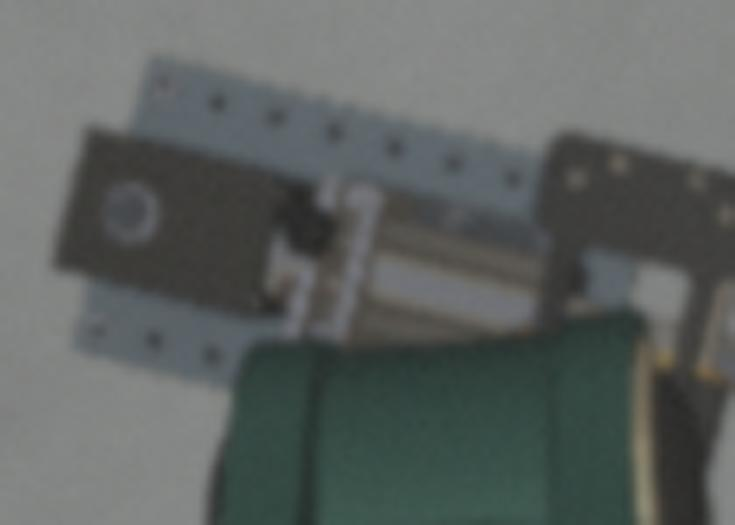

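Emit:
drive_tool(targets=[[0.0,0.039,0,0,0,0,0],[0.0,0.039,0,0,0,0,0],[0.0,0.039,0,0,0,0,0],[0.0,0.039,0,0.01,0,0,0],[0.0,0,0,0.025,0,0,0],[0.0,0,0,0.024,0,0,0],[0.0,0,0,0,0,0,0],[0.0,0,0,0,0,0,0]])

```text
t: 17.62
tool_pos: [0.4078, 0.158, 0.1246]
tool_rot: [2.474, 1.933, -0.005]
force: [1.0, 0.1, -0.2]
finger_gap: 0.001
```

```bash
python3 look.py 12;python3 - <<'E'
import cv2
im=cv2.imread('pics/top12.png')[205:280,135:240];cv2.imwrite('pics/z.png',cv2.resize(im,None,fx=7,fy=7,interpolation=cv2.INTER_CUBIC))
E
```

```text
17.6167 [0.4078 0.158  0.1246] [-1.2151  0.3266  0.9056  2.2221 -0.3746  0.7513 -0.3003] 0.0009915070093303544 [ 1.0448  0.1118 -0.2056] [-0.1066  0.0328 -0.0201]
[[ 0.2421  0.9702 -0.0012]
 [ 0.9702 -0.2421 -0.0033]
 [-0.0035 -0.0003 -1.    ]] 1.3262235919432814
tcp in mount: x -0.0347 y -0.0075 F along x 0.99 y 0.36
```

View pics/s12c.png

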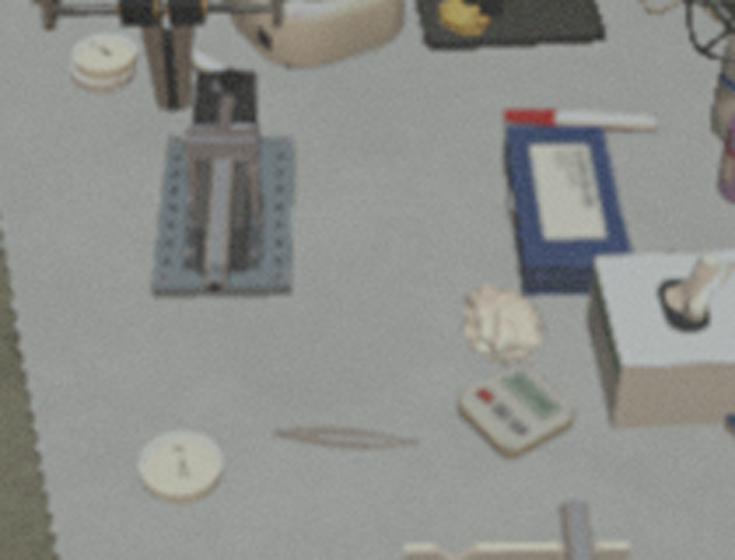

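View pics/z.png

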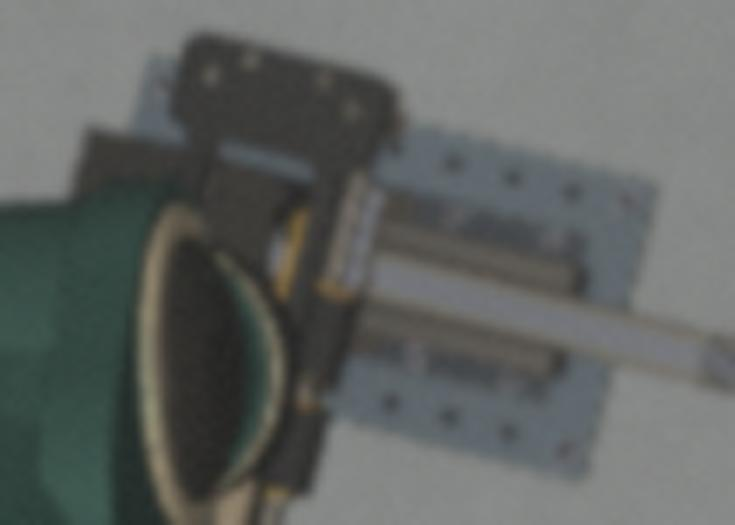

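Emit:
drive_tool(targets=[[0.0,0.003,0.008,0,0,0,0],[0.0,0,0.008,0,0,0,0],[0.0,0,0.006,0,0,0,0],[0.0,0,0.006,0,0,0,0],[0.0,0,0.006,0,0,0,0],[0.0,0,0.006,0,0,0,0]])

```text
t: 18.22
tool_pos: [0.4371, 0.1543, 0.1253]
tool_rot: [-2.474, -1.935, 0.001]
force: [-1.5, -0.0, -0.3]
finger_gap: 0.0007
```

Emit:
drive_tool(targets=[[0.0,0,0.006,0,0,0,0],[0.0,0,0.006,0,0,0,0],[0.0,0,0.006,0,0,0,0],[0.0,0,0.006,0,0,0,0],[0.0,0,0.006,0,0,0,0],[0.0,0,0,0,0,0,0]])

```text
t: 18.72
tool_pos: [0.4599, 0.1484, 0.1254]
tool_rot: [2.474, 1.934, 0.001]
force: [-0.3, -0.7, -1.0]
finger_gap: 0.0005
```

```bash
python3 look.py 13
```

```text
18.7167 [0.4599 0.1484 0.1254] [-1.0894  0.4068  0.8662  2.1212 -0.4345  0.7963 -0.1956] 0.0004860989594451725 [-0.323  -0.6885 -0.9718] [-0.0337  0.145   0.0622]
[[ 0.2413  0.9704  0.0008]
 [ 0.9704 -0.2413 -0.0004]
 [-0.0002  0.0009 -1.    ]] 1.3270857524348931
tcp in mount: x 0.0181 y -0.0043 F along x -0.15 y -0.75
```

View pics/s13c.png

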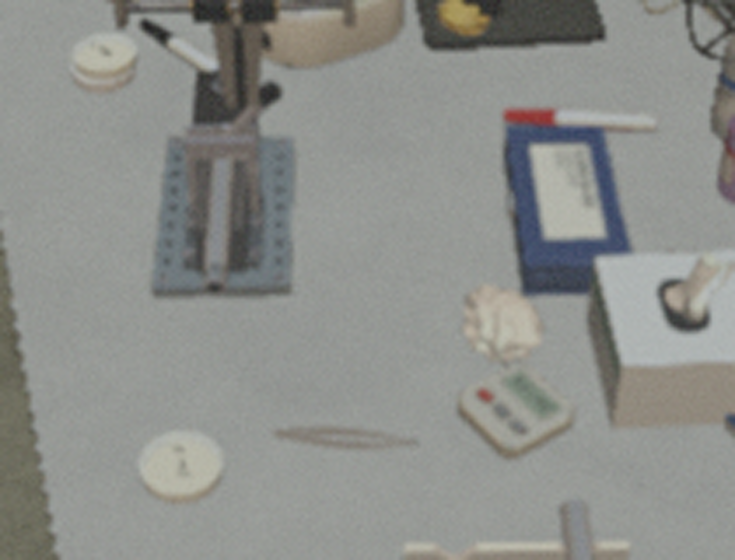

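Emit:
drive_tool(targets=[[0.0,0,-0.004,-0.02,0,0,0],[0.0,0,0,-0.02,0,0,0],[0.0,0,0.02,0,0,0,0],[0.0,0,0.02,0,0,0,0],[0.0,0,0.02,0,0,0,0],[0.0,0,0,0,0,0,0],[0.0,0,0,0,0,0,0]])

```text
t: 19.4
tool_pos: [0.5001, 0.1382, 0.1554]
tool_rot: [2.475, 1.934, 0.0]
force: [-0.8, 0.1, -0.2]
finger_gap: 0.0005
```

```bash
python3 look.py 14; python3 - <<'E'
from h import *
c,d=ray('side',(257.1,147.1))
m=np.array([.4433,.157]);u=np.array([np.cos(1.328),np.sin(1.328)]);v=np.array([u[1],-u[0]])
k=(-.005-(c[:2]-m)@u)/(d[:2]@u);P=c+k*d;print((P[:2]-m)@v,P[2])
E
```

```text
19.4 [0.5001 0.1382 0.1554] [-1.0404  0.4215  0.8845  2.0187 -0.4186  0.89   -0.1725] 0.00047604760437425936 [-0.7852  0.0852 -0.1765] [-0.142   0.1521 -0.0059]
[[ 0.2417  0.9703  0.0007]
 [ 0.9703 -0.2417 -0.0006]
 [-0.0004  0.0008 -1.    ]] 1.326661103679644
tcp in mount: x 0.0596 y -0.0046 F along x -0.78 y -0.11
0.04045604716183522 0.12999406239876643
```

View pics/s14c.png

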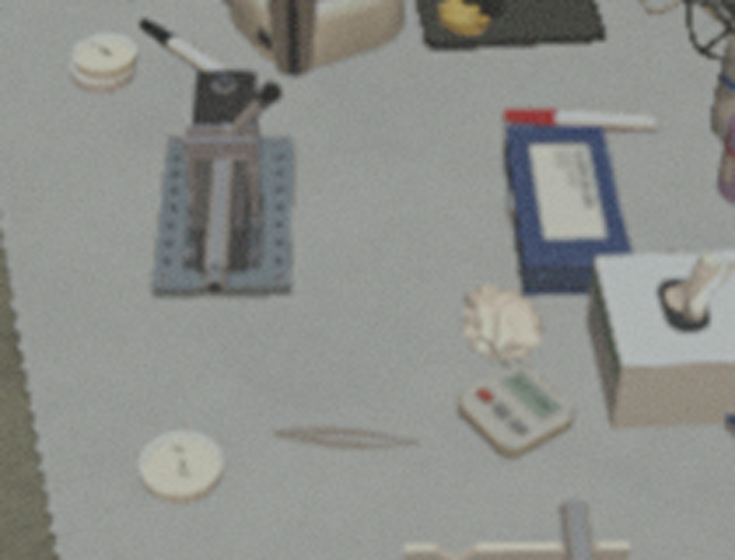

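Emit:
drive_tool(targets=[[0.0,0,-0.02,0,0,0,0],[0.0,0,0,0.01,0,0,0],[0.0,0,0,0.01,0,0,0],[0.0,0,0,0.007,0,0,0],[0.0,0,0,0.007,0,0,0],[0.0,0,0,0.006,0,0,0],[0.0,0,0,0,0,0,0]])

```text
t: 20.08
tool_pos: [0.4843, 0.1419, 0.1241]
tool_rot: [-2.474, -1.935, 0.004]
force: [-0.6, -0.3, 0.2]
finger_gap: 0.0003
```

```bash
python3 look.py 15
```

```text
20.0833 [0.4843 0.1419 0.1241] [-1.0329  0.4484  0.851   2.0705 -0.4606  0.8217 -0.1504] 0.0002859533314550931 [-0.6385 -0.3048  0.2435] [-0.0087  0.1277  0.0109]
[[ 0.241   0.9705 -0.0024]
 [ 0.9705 -0.241  -0.0011]
 [-0.0017 -0.0021 -1.    ]] 1.3273613810733123
tcp in mount: x 0.0434 y -0.0048 F along x -0.55 y -0.45
```

View pics/s15c.png

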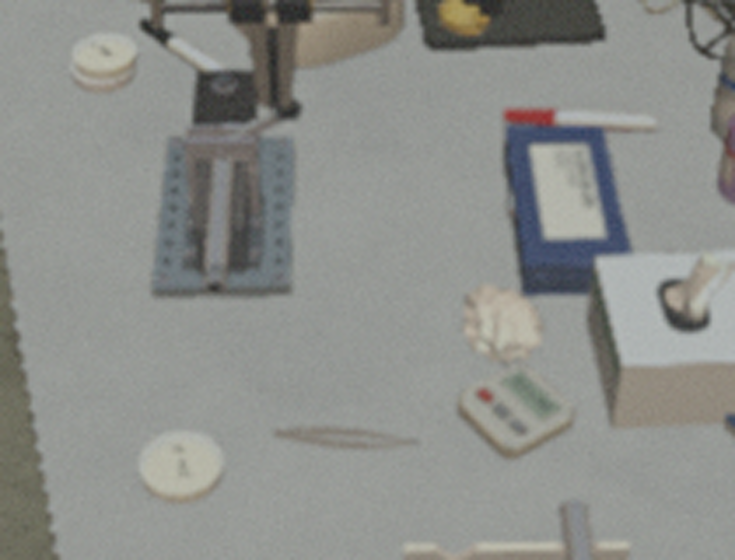

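Emit:
drive_tool(targets=[[0.0,0,0,-0.006,0,0,0],[0.0,0,0.01,0,0,0,0],[0.0,0,0.011,0,0,0,0],[0.0,0,0,0.008,0,0,0],[0.0,0,0,0.008,0,0,0],[0.0,0,0,0.008,0,0,0],[0.0,0,0,0.008,0,0,0],[0.0,0,0,0.008,0,0,0],[0.0,0,0,0.008,0,0,0],[0.0,0,0,0,0,0,0]])

```text
t: 21.02
tool_pos: [0.4993, 0.1384, 0.0924]
tool_rot: [-2.474, -1.935, 0.004]
force: [0.3, 0.3, -0.3]
finger_gap: 0.0007
```

```bash
python3 st.py
```

```text
t 21.02 tcp mount: x 0.0588 y -0.0046 z 0.0924 F x 0.21 y 0.37 z -0.35 T [-0.075   0.0579  0.0283] R [ 0.2406  0.9706 -0.0015] -0.0021322247035730274
```

```bash
python3 look.py 16;python3 - <<'E'
import cv2
im=cv2.imread('pics/side16.png')[130:190,220:290];cv2.imwrite('pics/z.png',cv2.resize(im,None,fx=10,fy=10,interpolation=cv2.INTER_CUBIC))
E
```

```text
21.0167 [0.4993 0.1384 0.0924] [-0.9602  0.5206  0.7947  2.0562 -0.5289  0.7794 -0.0844] 0.0007439391287447246 [ 0.2962  0.3084 -0.3463] [-0.075   0.0579  0.0283]
[[ 0.2406  0.9706 -0.0024]
 [ 0.9706 -0.2406 -0.001 ]
 [-0.0015 -0.0021 -1.    ]] 1.3278195553808247
tcp in mount: x 0.0588 y -0.0046 F along x 0.21 y 0.37
```

View pics/z.png

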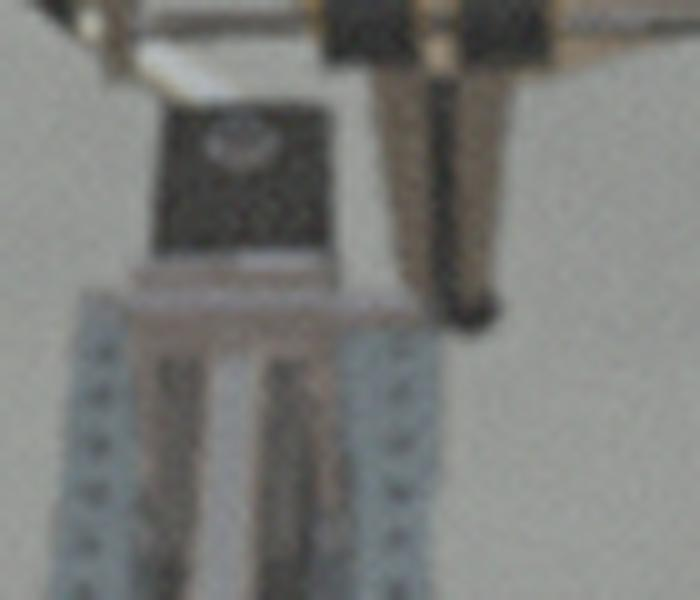

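View pics/t16c.png

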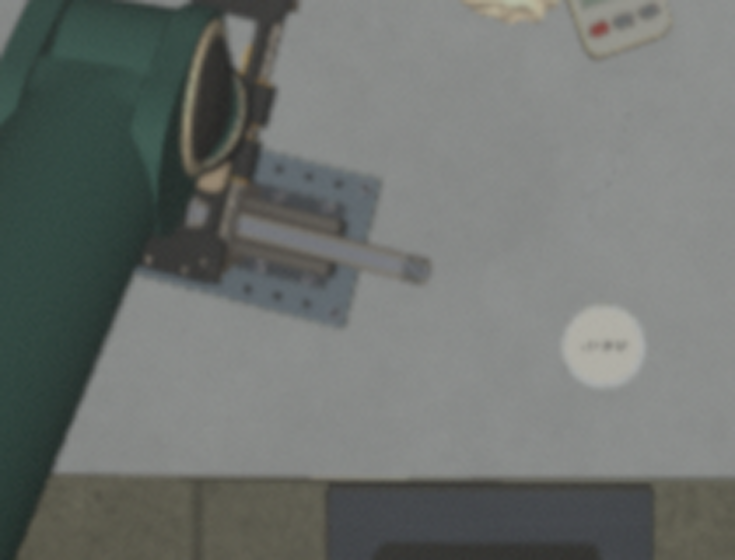

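Emit:
drive_tool(targets=[[0.0,0,0,0.004,0,0,0],[0.0,0,0,0.003,0,0,0],[0.0,0,0,0.002,0,0,0],[0.0,0,0,0,0,0,0]])

```text
t: 21.45
tool_pos: [0.5007, 0.1385, 0.0872]
tool_rot: [2.474, 1.935, 0.001]
force: [0.9, -0.5, 2.4]
finger_gap: 0.0007
```

```bash
python3 st.py;  python3 - <<'E'
import cv2,numpy as np
a=cv2.imread('pics/top12.png');b=cv2.imread('pics/top16.png')
A=cv2.cvtColor(a,6);B=cv2.cvtColor(b,6)
# tail patch tracking
t=A[246:266,222:250]
r=cv2.matchTemplate(B[236:276,212:260].astype(np.float32),t.astype(np.float32),cv2.TM_CCOEFF_NORMED)
print(r.max(),np.unravel_index(r.argmax(),r.shape),np.round(r[8:13,8:13],3))
print(cv2.phaseCorrelate(np.float64(t),np.float64(B[246:266,222:250]),cv2.createHanningWindow((28,20),cv2.CV_64F)))
E
```

```text
t 21.45 tcp mount: x 0.0602 y -0.0041 z 0.0872 F x 0.97 y -0.31 z 2.42 T [-0.1687  0.0368 -0.0165] R [0.2408 0.9706 0.0003] 0.0005032950580112493
0.99566823 (np.int64(10), np.int64(10)) [[0.686 0.753 0.773 0.726 0.633]
 [0.805 0.9   0.929 0.872 0.765]
 [0.824 0.946 0.996 0.952 0.856]
 [0.742 0.864 0.922 0.904 0.842]
 [0.62  0.717 0.762 0.758 0.726]]
((-0.23293611960765048, -0.21649957428667932), 0.9789332473298884)
```

Emit:
drive_tool(targets=[[0.0,0,0,0.002,0,0,0],[0.0,0,0,0.002,0,0,0],[0.0,0,0,0,0,0,0],[0.0,0,0,0,0,0,0]])

```text
t: 21.78
tool_pos: [0.501, 0.1386, 0.0862]
tool_rot: [-2.473, -1.934, -0.003]
force: [-7.5, -0.6, 23.9]
finger_gap: 0.0005
```

```bash
python3 st.py
```

```text
t 21.78 tcp mount: x 0.0604 y -0.0039 z 0.0862 F x -7.12 y -2.41 z 23.90 T [-0.4179  1.4549 -0.0091] R [0.2411 0.9705 0.0025] -0.0004731483728672573
```

Emit:
drive_tool(targets=[[0.0,0,0,-0.006,0,0,0],[0.0,0,0,-0.03,0,0,0],[0.0,0,0,-0.05,0,0,0],[0.0,0,0,-0.05,0,0,0],[0.0,-0.05,0,-0.02,0,0,0],[0.0,-0.05,0,0,0,0,0],[0.0,-0.05,0.01,0,0,0,0],[0.0,-0.05,0.02,0,0,0,0],[0.0,-0.05,0.02,0,0,0,0],[0.0,-0.05,0.02,0,0,0,0]])

```text
t: 22.62
tool_pos: [0.4968, -0.0935, 0.2012]
tool_rot: [-2.472, -1.937, -0.002]
force: [1.7, 0.0, -0.2]
finger_gap: 0.0005
```

Emit:
drive_tool(targets=[[0.0,-0.05,0.02,0,0,0,0],[0.0,-0.05,0.02,0,0,0,0],[0.0,0,0,0,0,0,0],[0.0,0,0,0,0,0,0]])

```text
t: 22.95
tool_pos: [0.5073, -0.1756, 0.2009]
tool_rot: [2.48, 1.928, -0.002]
force: [-0.1, -0.2, -0.5]
finger_gap: 0.0004
```

```bash
python3 look.py 17;python3 - <<'E'
import cv2
a=cv2.imread('pics/top17.png')[205:280,135:255];b=cv2.imread('pics/side17.png')[120:210,200:300]
cv2.imwrite('pics/z.png',cv2.resize(a,None,fx=6,fy=6,interpolation=cv2.INTER_CUBIC))
cv2.imwrite('pics/zs.png',cv2.resize(b,None,fx=6,fy=6,interpolation=cv2.INTER_CUBIC))
E
```

```text
22.95 [ 0.5073 -0.1756  0.2009] [-0.4948  0.4064  0.9712  1.9396 -0.3968  1.0013  0.4092] 0.000383465404774933 [-0.1386 -0.2069 -0.4995] [-0.0338  0.0994 -0.0248]
[[ 0.2468  0.9691 -0.0006]
 [ 0.9691 -0.2468 -0.0008]
 [-0.0009 -0.0004 -1.    ]] 1.3214016966261362
tcp in mount: x 0.1421 y -0.3074 F along x -0.08 y -0.23
```

View pics/z.png

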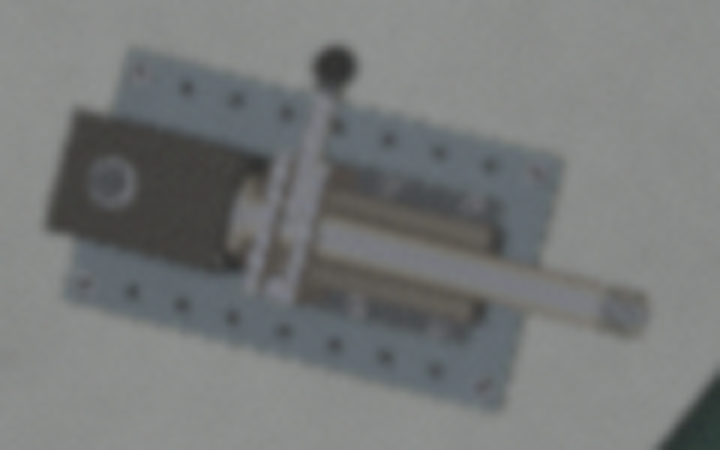

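View pics/zs.png

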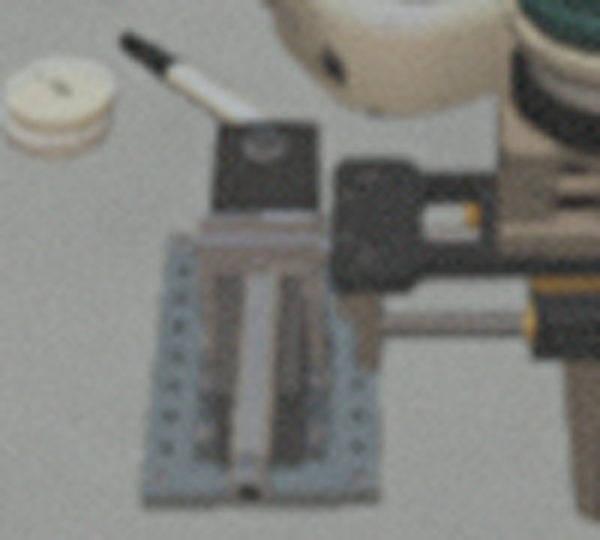

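```bash
python3 - <<'E'
from h import *
T=lambda p,o,f:(np.array(p)+.5)/f+np.array(o)-.5
m=np.array([.4433,.157]);u=np.array([np.cos(1.328),np.sin(1.328)]);v=np.array([u[1],-u[0]])
def M(P): d=P[:2]-m; return np.array([d@v,d@u])
print("knob",M(onz('top',T((335,68),(135,205),6),.08)),"tail",M(onz('top',T((648,312),(135,205),6),.06)),"mid",M(onz('top',T((330,235),(135,205),6),.067)))
g=lambda k:np.float32(cv2.cvtColor(cv2.imread(f'pics/top{k}.png'),6))
for k in(16,17):
  A=g(12)[240:272,205:255];B=g(k)[240:272,205:255]
  W=np.eye(2,3,dtype=np.float32)
  cc,W=cv2.findTransformECC(A,B,W,cv2.MOTION_TRANSLATION,(3,200,1e-6));print(k,cc,W[:,2])
E
```

```text
knob [ 0.06469224 -0.00377765] tail [ 0.00126737 -0.14618093] mid [ 0.00018345 -0.01626014]
16 0.9998156364979415 [ 0.00068743 -0.02723997]
17 0.9625288108252125 [-1.0768301 -0.5554015]
```

```bash
python3 - <<'E'
from h import *
f=lambda k:cv2.imread(f'pics/top{k}.png')
g=lambda k:np.float32(cv2.cvtColor(f(k),6))
for (r0,r1,c0,c1) in [(246,266,222,250),(248,264,230,246),(215,225,180,215),(240,262,200,225)]:
  A=g(12)[r0:r1,c0:c1]
  for k in(16,17):
    W=np.eye(2,3,dtype=np.float32)
    try: cc,W=cv2.findTransformECC(A,g(k)[r0:r1,c0:c1],W,cv2.MOTION_TRANSLATION,(3,200,1e-6));print((r0,c0),k,cc,W[:,2])
    except Exception as e: print(k,'fail')
o=np.hstack([cv2.resize(f(k)[235:275,205:255],None,fx=7,fy=7,interpolation=cv2.INTER_CUBIC) for k in(12,17)])
cv2.imwrite('pics/cmp.png',o)
E
```

```text
(246, 222) 16 0.9960818651240929 [ 0.00321722 -0.0322735 ]
(246, 222) 17 0.9984170199403809 [ 0.00429804 -0.02059947]
(248, 230) 16 0.9822083201553925 [-0.0529939  -0.01747902]
(248, 230) 17 0.9906314960041408 [-0.00336466 -0.00037762]
16 fail
(215, 180) 17 0.6060896190909284 [3.1193755 4.118415 ]
(240, 200) 16 0.9995803366752578 [-0.02836886 -0.01727136]
(240, 200) 17 0.9978358278601224 [0.00146151 0.02357993]
```

View pics/cmp.png

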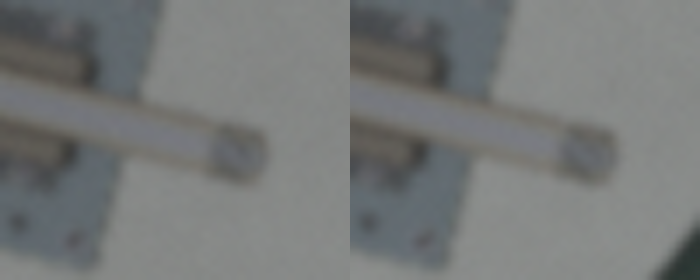

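```bash
python3 -c "
from workcell import ctrl,state
import numpy as np
print(np.abs(state()['dq']).max()); print(ctrl.close_job())"
```

```text
0.03624677897821747
the job is handed in; nothing more can be done
None
```

I put the long barrel in the V-mount, lens end against the stop, clamped it with the lever, and handed the job in at about 23 s of the 58 s allowed. I gripped it by the tail, laid it in the groove and slid it under the stirrup into the head.

**Stop:** I felt the stop with the lens about 45 mm along mount y, which is within the given range. The wrist force along the groove peaked at about 7 N and held at 5–6 N for roughly 0.5 s.

**Last checks:**
- **Lever:** it is fully over. The knob measured at mount x = 65 mm (66 mm expected), and the lever pushed back with about 24 N at its end of travel.
- **Barrel:** it is centred in the groove in the pictures. The tail measured at mount y = -146 mm, against about -145 mm expected from the grip. It moved less than 0.1 pixel (about 0.2 mm) between letting go and the end of clamping.
- **Short barrel:** I never touched it, and it looked undisturbed in the earlier pictures. I did not measure it again at the end.
- **Robot:** it stood clear of everything at hand-in.

**Not confirmed:** I had no direct reading of the force at the stop or of the cam on the barrel, so those rest on wrist force and the pictures. One image comparison of the tail, over a larger window that the arm had come close to, showed about a 1-pixel shift. Two smaller windows on the tail and one on the barrel beside it showed none, so I took that first result as false.

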